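Hang up the meter and plug in its probe

ROBOT

A 7-joint arm with a two-finger parallel gripper is mounted at the origin on a cart in front of the work surface, level with it; the furniture and walls round the work are solid. World frame = base frame: x ahead of the robot, y to its left, z up, the work surface at z = 0. Lengths are in m, angles in rad, forces in N, time in s.
With the tool pointing down it reaches from about 0.35 to 0.9 m from the base axis. Payload 7.2 kg.
Tool frame: the origin (TCP) lies at the very end of the fingers, on their centre line; the grasp point (between the pads) lies 19 mm behind it; z points along the fingers, y is the line along which they close (so a half turn about z gives the same grasp; the last joint's range is limited). The gripper opens to 88 mm and grips with 3 to 60 N. Pads are 20 mm wide; open, the fingers measure 115 mm over their backs; the gripper's body (75 mm by 178 mm) begins 61 mm behind the grasp point.
Start: joints at [1.102, 0.411, -0.013, 1.596, 0.006, 1.134, -0.082], TCP at [0.244, -0.575, 0.223] pointing down, gripper open.
Joint ranges: [-2.95, 2.95], [-0.29, 1.99], [-1.47, 1.44], [0.14, 2.54], [-1.03, 4.17], [0.13, 1.85], [-2.86, 2.86]. Speed limits (rad/s): [2.39, 2.39, 3.01, 3.01, 3.14, 3.14, 3.14].

INTERFACE

Orientations are given as a rotation vector (axis times angle).
In Python, from workcell import env gives the robot as it stands.
- The arm moves only by the tool jog_arm, never from a script. Its argument "motion" is a list of rows, each an object with "xyz": the shift along the tool's x, y, z in units of 40 mm (1.0 is 40 mm), a list of three; "rot": the turn, a rotation vector about the tool's x, y, z in units of 6 degrees (1.0 is 6 degrees), a list of three; "claw": the opening, from 0 (shut) to 1 (fully open). A call has 1 to 20 rows; each row shifts and turns the commanded pose from where the row before left it, along the tool's axes as they then stand; what a row does not reach is not made up. A row lasts 1/10 s, in which the tool goes at most 50 mm and 8.59 degrees, less where a joint would pass 70% of its speed; a pose out of reach is approached as far as the arm can. A call is refused whole if a number of a shift passes 1 or a number of a turn 1, either way. A call with a gripper value outside its range is refused whole. The fingers move at their own pace and stop on an object; the grip force is fixed at half the most. Time passes only in rows, so rows that do not move let the fingers close. It gives the time, the measured TCP pose, the force, the opening and the grip force at its end, in the units of the state.
- env.read_state(): the state, without advancing time (a new reading comes with each control period).
- env.camera(name): name is "scene" or "top"; returns a dict with "frame" (384x512x3 uint8, red, green, blue), "depth" (384x512 float32, m along the optical axis (not along the pixel's ray), 0 where there is no reading), "intrinsics" (3x3 intrinsics, pixels), "pose" (4x4, takes a point from camera to world coordinates). Camera axes: x right, y up, looking along -z (the intrinsics and any distortion apply to the point x, -y, -z); pixel columns grow to the right and rows downward; lengths in m; the calibration is good to about 2 mm. A picture is of the moment at which its call begins.
- env.job_done(): hands the job in; it is judged then, once.
The state is a dict: "time_s": time; "q": joint angles; "qvel": joint speeds; "tau": joint torques, N m; "tool_pos": TCP position; "tcp_rot": TCP orientation; "force": force on the tool from outside, world axes, zero at the start; "torque": the same for the moment, N m; "gripper_width": opening from 0.0 (shut) to 1.0 (fully open); "gripper_force": force on a finger pad.
Only numpy, scipy, OpenCV 4.12 (cv2) and the standard library are available. Lean on these libraries where they do the work, as an engineer would, in place of code of your own. Each camera call takes 0.05 s, during which the arm holds its last target. There are 200 camera calls.

TASK

Set up the check station: hang the yellow meter by its carrying handle on the station's double hook, both hooks taking the handle bar, and let it hang freely. Then move the red test probe from its parking block into the red terminal, pushed fully home. Never tip the meter over, and do not disturb the flux tin, the dropper bottle or the solder spool.

Things in the scene. Friction and masses are not known exactly. Their poses are not given: they have to be found in the camera images.
- station: fixed station: base 8 mm thick, grey back panel 160 wide, 410 high, 68 mm behind (+x of) the hook troughs: it blocks an upright gripper there, so lean the tool back to the robot by 20 to 40 deg. Two upturned hooks of 8 mm rod at y = -40 and 40, open to -x. Terminal blocks 36x36, tops at z = 48: black at (10, -130), red at (10, -180). Origin on the worktop under the middle of the troughs
- hook_seat (a point): point midway between the two hook troughs, 225 mm above the worktop, where the middle of the handle bar (its axis) lies when hung; axes as station (x to the panel). Troughs about 20 mm wide; hook tips, with black 11 mm balls, end 25 mm higher and 20 mm in front (-x)
- red_terminal (a point): centre of the mouth of the red terminal's opening, which points up: 10.5 mm across, 32 mm deep, slightly chamfered; 48 mm above the worktop; axes as station
- meter: loose yellow meter, black rubber ends, body 70x130x76 mm (x, y, z), about 0.42 kg, display on the -x face, stands upright on the worktop; steel carrying handle: round bar of 10 mm along y, its axis 140 mm above the underside, clear length 114 mm between the uprights, 59 mm clear above the body. Origin: centre of its underside, z up
- meter_handle (a point): middle of the axis of the meter's handle bar; axes as meter (bar along y)
- probe_rest: fixed grey parking block 46x46x40 mm with an upright opening in which the probe stands at the start. Origin: centre of its underside
- probe: loose red test probe standing upright, 88 mm long, 50 g: brass pin of 8 mm from z = 0 to 28, black collar of 22 mm from z = 28 to 33 (rests on the block's top when fully in), red round grip of 16 mm from z = 33 to 88. Origin: the pin's tip; z along the probe to the grip
- probe_tip (a point): tip of the probe's brass pin (its origin)
- flux_tin: loose white flux tin, 49 mm across, 33 high, to be left alone; origin centre of underside
- dropper: loose slim white dropper bottle, 36 mm across, 118 high, to be left alone; origin centre of underside
- solder_spool: loose spool of solder with blue ends, 51 mm across, 46 high, to be left alone; origin centre of underside
Not all that is in view belongs to the job. What is shaped like the probe but blue is not meant.

How it is judged:
By the outcome, as a careful person would: the job done as asked, in the order asked, and still so for the second after the job is handed in, with the robot touching nothing.
It also fails if it takes over 72 s, if anything falls off the work surface, if the arm or the gripper's body presses on something with over 40 N, if the wrist force passes 120 N, or if a joint passes its speed limit or range.

## Working session

There is one attempt and no reset: what is moved stays moved. The work goes in short steps, Python scripts to look and compute and a tool call to move; the robot and the scene stay as the last step left them, time stands still between calls to the robot, and variables do not carry over. Pictures are saved under pics/ and viewed, at most 13 in all, crops included, and the job is handed in when it is done.

Besides the shell and the picture viewer there is one more tool, called after "Emit:" by a JSON object that holds its "api" and its "payload". jog_arm: Moves the arm, as the interface text tells. Its arguments: {"type":"object","properties":{"motion":{"type":"array","items":{"type":"object","properties":{"xyz":{"type":"array","items":{"type":"number"}},"rot":{"type":"array","items":{"type":"number"}},"claw":{"type":"number"}}}}},"required":["motion"]}

```bash
mkdir -p pics; ls; cat > h.py <<'E'
import numpy as np, cv2
from scipy.spatial.transform import Rotation as R
from workcell import env
def grab(n):
    c=env.camera(n); K=np.array(c["intrinsics"]); d=c["depth"]; 
    v,u=np.mgrid[0:d.shape[0],0:d.shape[1]]
    x=(u-K[0,2])/K[0,0]*d; y=(v-K[1,2])/K[1,1]*d
    P=np.stack([x,-y,-d,np.ones_like(d)],-1)@np.array(c["pose"]).T
    return c["frame"],d,P[...,:3],c
def save(n,img,s=1):
    cv2.imwrite("pics/"+n,cv2.resize(img[...,::-1],None,fx=s,fy=s,interpolation=cv2.INTER_CUBIC))
E
python3 - <<'E'
from h import *
fs=[]
for n in("scene","top"):
    f,d,P,c=grab(n); save(n+"0.png",f,1.5); np.savez(n+"0.npz",f=f,d=d,P=P)
    print(n,{k:np.round(v,3).tolist() for k,v in c.items() if k not in("frame","depth")}, (d>0).mean())
s=env.read_state(); print(s)
E
```

```text
pics
scene {'intrinsics': [[381.548, 0.0, 250.085], [0.0, 381.548, 189.798], [0.0, 0.0, 1.0]], 'pose': [[-0.89, 0.175, -0.42, 0.192], [-0.456, -0.355, 0.816, 0.697], [-0.006, 0.918, 0.396, 0.516], [0.0, 0.0, 0.0, 1.0]]} 0.9954121907552084
top {'intrinsics': [[475.173, 0.0, 258.578], [0.0, 475.173, 194.149], [0.0, 0.0, 1.0]], 'pose': [[0.02, 0.979, -0.201, 0.323], [-1.0, 0.021, 0.002, -0.092], [0.006, 0.2, 0.98, 1.426], [0.0, 0.0, 0.0, 1.0]]} 0.9957784016927084
{'time_s': 0.1, 'q': array([ 1.10178229,  0.41181646, -0.01272039,  1.59692486,  0.0055816 ,
        1.13433124, -0.08223218]), 'qvel': array([ 0.00141119, -0.00104711, -0.00111119, -0.00141042, -0.00125879,
       -0.00133301, -0.00019581]), 'tau': array([ 3.16642196e-03, -5.89100897e+01,  6.44040182e-01, -2.91711652e+01,
       -5.38293261e-02,  1.44267702e-02,  8.58774001e-05]), 'tool_pos': array([ 0.24365377, -0.57506002,  0.22190982]), 'tcp_rot': array([-3.07734909e+00, -6.25100403e-01,  5.77162128e-04]), 'force': array([ 0.67286108, -0.21814265,  0.71962032]), 'torque': array([ 0.00076   , -0.0091303 ,  0.02476074]), 'gripper_force': 0.0, 'gripper_width': 0.999346196279932}
```

View pics/scene0.png

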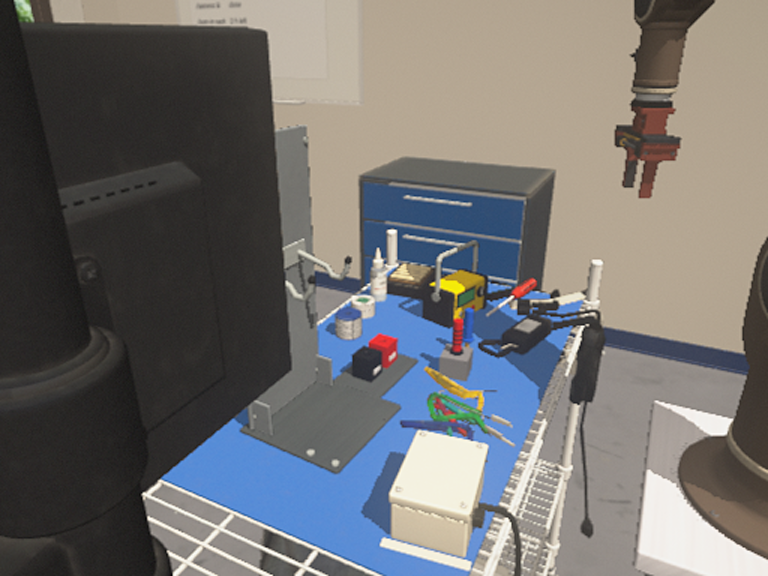

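View pics/top0.png

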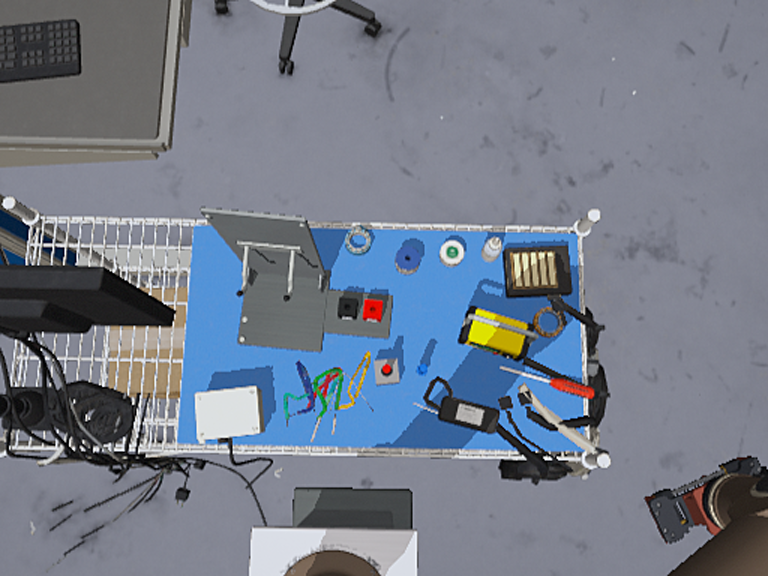

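Scene view: meter at (460,295), red probe standing in the grey block at (458,340), red terminal at (383,348), hooks at (345,265)/(310,285). Top view (1.5×): meter (497,333), bar about (500,318). Candidates for the probe are the red one in the block at (387,370), the blue lookalike at (422,368), the red screwdriver at (572,387) and red lead clips at (328,380). I choose (387,370), the red one standing in the grey block.

```bash
cat > m.py <<'E'
from h import *
import sys
Z={n:np.load(n+"0.npz") for n in("scene","top")}
def hsv(n): return cv2.cvtColor(Z[n]["f"],cv2.COLOR_RGB2HSV)
for n in Z:
    H=hsv(n);P=Z[n]["P"];h,s,v=H[...,0],H[...,1],H[...,2]
    x,y,z=P[...,0],P[...,1],P[...,2]
    on=(x>.3)&(x<.95)&(y>-.6)&(y<.35)
    tb=on&(h>100)&(h<118)&(s>120)&(abs(z)<.02); print(n,"table z",np.median(z[tb]))
    red=on&((h<6)|(h>174))&(s>150)&(v>60)
    nl,L,st,ce=cv2.connectedComponentsWithStats(red.astype(np.uint8))
    for i in range(1,nl):
        if st[i,4]>15:
            p=P[L==i]; print(" red",st[i].tolist(),"med",np.round(np.median(p,0),4),"min",np.round(p.min(0),3),"max",np.round(p.max(0),3))
            t=p[p[:,2]>np.percentile(p[:,2],90)-.006]; print("    top mean",np.round(t.mean(0),4),"mid",np.round((t.min(0)+t.max(0))/2,4),len(t))
    yel=on&(h>20)&(h<34)&(s>150)&(z>.03)&(y<-.15)
    p=P[yel&(abs(z-.076)<.006)]
    if len(p)>20:
        r=cv2.minAreaRect((p[:,:2]*1000).astype(np.float32)); print(" yellow top",len(p),r,np.median(p[:,2]))
    c=on&(y<-.15)&(y>-.5)&(z>.115)&(z<.16)&(x<.75)
    p=P[c]
    if len(p)>10:
        m=p.mean(0);u,sv,vt=np.linalg.svd(p-m); print(" handle",len(p),m,vt[0],sv,"ext",np.round([(p@vt[0]).min()-m@vt[0],(p@vt[0]).max()-m@vt[0]],4),"zmax",p[:,2].max(),"yaw",np.degrees(np.arctan(-vt[0][0]/vt[0][1])))
    c=(x>.6)&(x<1)&(abs(y-.2)<.3)&(z>.26)&(z<.45)
    p=P[c]; 
    if len(p)>10:print(" panel region",len(p),np.round(p.min(0),3),np.round(p.max(0),3))
    c=(x>.5)&(x<.95)&(abs(y-.15)<.2)&(z>.17)&(z<.30)
    vv,uu=np.nonzero(c); print(" hook region px",len(vv),(uu.min(),uu.max(),vv.min(),vv.max()) if len(uu) else 0)
E
python3 m.py
```

```text
scene table z 0.004120231908891547
 red [341, 186, 17, 13, 99] med [ 0.4225 -0.4416  0.0214] min [ 0.406 -0.491  0.01 ] max [ 0.442 -0.413  0.031]
    top mean [ 0.4224 -0.4568  0.0258] mid [ 0.4237 -0.4564  0.0263] 49
 red [302, 213, 7, 22, 103] med [ 0.4471 -0.0878  0.0782] min [ 0.441 -0.246  0.016] max [ 0.509 -0.083  0.102]
    top mean [ 0.4473 -0.0893  0.099 ] mid [ 0.4477 -0.0909  0.0986] 23
 red [246, 223, 19, 22, 216] med [ 0.5597 -0.0511  0.0456] min [ 0.55  -0.078  0.01 ] max [ 0.588 -0.032  0.052]
    top mean [ 0.5682 -0.0583  0.0486] mid [ 0.5689 -0.0551  0.0481] 117
 yellow top 297 ((526.2763671875, -303.25811767578125), (110.82158660888672, 66.0218505859375), 74.93221282958984) 0.0752669047191169
 handle 146 [ 0.52866296 -0.29768879  0.13763784] [0.33514894 0.94216166 0.00256886] [0.56316024 0.23077216 0.10437312] ext [-0.0714  0.06  ] zmax 0.14758101325137102 yaw -19.581662267952773
 panel region 1550 [0.632 0.031 0.26 ] [0.644 0.1   0.412]
 hook region px 3188 (np.int64(160), np.int64(234), np.int64(136), np.int64(268))
top table z 0.0020542214470821163
 red [242, 
[... 483 characters left out ...]
0203 0.0147] mid [0.4289 0.0197 0.0153] 27
 red [367, 252, 30, 14, 203] med [ 0.426  -0.4602  0.0237] min [ 0.323 -0.508 -0.011] max [ 0.444 -0.092  1.426]
    top mean [ 0.421  -0.4604  0.0514] mid [ 0.383  -0.2954  0.7249] 113
 yellow top 575 ((524.2864990234375, -306.0288391113281), (105.36641693115234, 67.30340576171875), 73.05985260009766) 0.07374431274290805
 handle 183 [ 0.52683309 -0.30429948  0.14165232] [-0.31084712 -0.95024655  0.02013871] [0.52944254 0.16433362 0.06697279] ext [-0.0647  0.0678] zmax 0.15174618022011233 yaw -18.114090344453484
 panel region 1347 [0.631 0.031 0.26 ] [0.655 0.191 0.413]
 hook region px 1285 (np.int64(75), np.int64(212), np.int64(155), np.int64(218))
```

```bash
python3 - <<'E'
from h import *
a=np.load("top0.npz")["f"];b=np.load("scene0.npz")["f"]
s=lambda im,u0,u1,v0,v1:cv2.resize(im[v0:v1,u0:u1],(390,300),interpolation=cv2.INTER_CUBIC)
top=np.hstack([s(a,130,221,140,210),s(a,225,303,205,265)])
bot=np.hstack([s(a,295,386,190,260),s(b,260,338,185,245)])
save("crops.png",np.vstack([top,bot]))
E
```

```text
(no output)
```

View pics/crops.png

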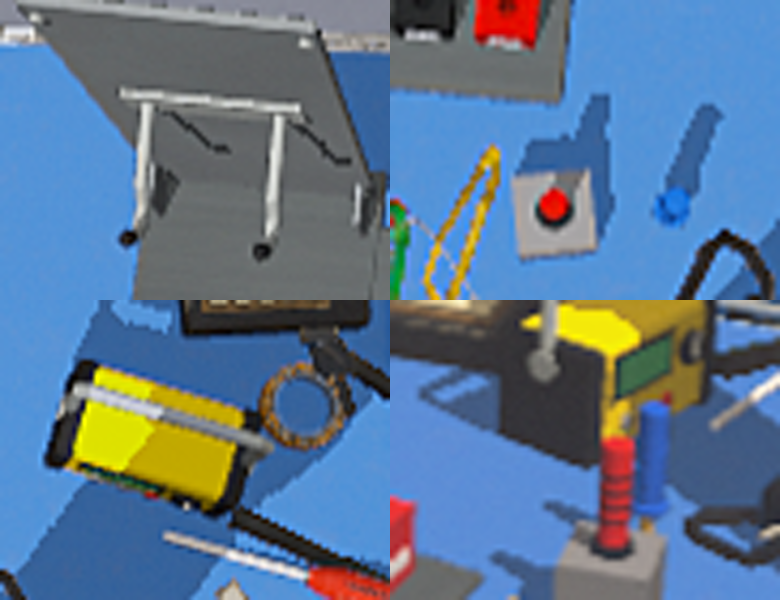

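The crops confirm the red ribbed grip in the grey block (crop (555,210)), with the blue lookalike free‑standing beside it. Both hooks are visible with black balls at the tips. Next I measure the station frame.

```bash
cat > m2.py <<'E'
from h import *
for n in("scene","top"):
    q=np.load(n+"0.npz");f,P=q["f"],q["P"];x,y,z=P[...,0],P[...,1],P[...,2]
    H=cv2.cvtColor(f,cv2.COLOR_RGB2HSV);h,s,v=H[...,0],H[...,1],H[...,2]
    p=P[(x>.6)&(x<.7)&(y>0.02)&(y<.25)&(z>.25)&(z<.40)]
    m=np.median(p,0)
    for _ in range(5):
        u,sv,vt=np.linalg.svd(p-p.mean(0),full_matrices=False);r=(p-p.mean(0))@vt[2];p=p[abs(r)<.004]
    print(n,"panel c",p.mean(0),"n",vt[2],"yaw",np.degrees(np.arctan(vt[2][1]/vt[2][0])),"y ext",np.percentile(p[:,1],[0.5,99.5]),r.std())
    for nm,mk in(("red",((h<6)|(h>174))&(s>150)),("black",(v<60))):
        b=mk&(abs(z-.048)<.005)&(x>.53)&(x<.61)&(y>-.1)&(y<.03)
        t=P[b]
        if len(t)>20:
            r=cv2.minAreaRect((t[:,:2]*1000).astype(np.float32));print(" ",nm,len(t),t.mean(0),r)
    t=(x>.5)&(x<.626)&(abs(y-.12)<.1)&(z>.19)&(z<.275)
    t2=t&(v<60)
    nl,L,st,ce=cv2.connectedComponentsWithStats(t2.astype(np.uint8))
    for i in range(1,nl):
        if st[i,4]>3: pp=P[L==i];print("  dark",st[i].tolist(),np.round(np.median(pp,0),4),np.round(pp.min(0),4),np.round(pp.max(0),4))
    nl,L,st,ce=cv2.connectedComponentsWithStats((t&(v>=60)).astype(np.uint8))
    for i in range(1,nl):
        if st[i,4]>8:
            pp=P[L==i];print("  rod",st[i].tolist(),np.round(np.median(pp,0),4),np.round(pp.min(0),4),np.round(pp.max(0),4))
            e=pp[np.argsort(pp[:,0])];print("    ",np.round(e[::max(1,len(e)//9)],3).tolist())
    for nm,c,rad,zz in(("probe",(.448,-.094),.05,None),):
        g=P[(np.hypot(x-.448,y+.094)<.04)&(abs(z-.04)<.004)&(s<60)]
        if len(g)>10: print("  block top",len(g),np.median(g[:,2]),cv2.minAreaRect((g[:,:2]*1000).astype(np.float32)))
E
python3 m2.py
```

```text
scene panel c [0.63787132 0.06689424 0.32769386] n [-0.99759769  0.06924449  0.00201098] yaw -3.970602565122682 y ext [0.03222127 0.0989955 ] 0.0009919648330354535
  red 127 [ 0.56782239 -0.05796501  0.04815173] ((568.8193969726562, -54.98387145996094), (46.906471252441406, 35.756446838378906), 87.47012329101562)
  black 62 [ 0.57409248 -0.00383975  0.04730478] ((572.6309814453125, -9.322135925292969), (30.48183822631836, 35.556640625), 84.25592803955078)
  dark [230, 172, 4, 4, 10] [0.5489 0.082  0.2454] [0.5466 0.0797 0.2427] [0.5539 0.0845 0.2487]
  dark [206, 185, 4, 4, 13] [0.5549 0.1619 0.2458] [0.5513 0.1583 0.2431] [0.5579 0.1636 0.2488]
  rod [202, 168, 33, 19, 177] [0.5798 0.078  0.2315] [0.5459 0.0708 0.214 ] [0.6258 0.0829 0.2504]
     [[0.546, 0.078, 0.246], [0.551, 0.082, 0.24], [0.557, 0.08, 0.229], [0.564, 0.081, 0.22], [0.576, 0.081, 0.217], [0.582, 0.079, 0.22], [0.591, 0.079, 0.23], [0.601, 0.074, 0.228], [0.612, 0.076, 0.236], [0.623, 0.071, 0.242]]
  rod [191, 184, 20, 17, 131] [0.5704 0.1589 0.227 ] [0.5506 0.1519 0.2145] [0.5978 0.1636 0.2506]
     [[0.551, 0.1
[... 1103 characters left out ...]
9]
     [[0.552, 0.157, 0.247], [0.567, 0.155, 0.221], [0.575, 0.156, 0.221], [0.583, 0.153, 0.223], [0.588, 0.159, 0.223], [0.595, 0.153, 0.229], [0.6, 0.151, 0.229], [0.607, 0.15, 0.234], [0.615, 0.15, 0.235], [0.623, 0.151, 0.233]]
  rod [191, 170, 6, 29, 86] [0.5933 0.0738 0.2324] [0.5545 0.0679 0.2135] [0.6259 0.0793 0.2418]
     [[0.555, 0.074, 0.228], [0.566, 0.077, 0.223], [0.575, 0.079, 0.217], [0.581, 0.075, 0.226], [0.588, 0.075, 0.233], [0.595, 0.075, 0.235], [0.6, 0.07, 0.235], [0.608, 0.075, 0.237], [0.616, 0.076, 0.234], [0.623, 0.07, 0.241]]
  block top 168 0.04001827588644369 ((448.315185546875, -94.34764099121094), (46.13779067993164, 44.803462982177734), 7.120327949523926)
```

```bash
cat >> h.py <<'E'
def pose():
    s=env.read_state(); return s,np.array(s["tool_pos"]),R.from_rotvec(s["tcp_rot"])
def tool(yaw,lean):  # tool x along y of a frame with this yaw, leaned back
    y=np.radians(yaw);base=np.column_stack([[-np.sin(y),np.cos(y),0],[np.cos(y),np.sin(y),0],[0,0,-1]])
    return R.from_matrix(base)*R.from_euler("x",-lean,degrees=True)
def go(p,Rt):
    s,p0,R0=pose(); rv=(R0.inv()*Rt).as_rotvec(degrees=True)/6
    print("t",round(s["time_s"],2),"pos",p0.round(4),"turn units",rv.round(2),"| shift units with present axes",(R0.inv().apply(p-p0)/.04).round(3),
      "| with target axes",(Rt.inv().apply(p-p0)/.04).round(3),"F",np.round(s["force"],1),"w",round(s["gripper_width"],3),"gf",round(s["gripper_force"],1))
BAR=np.array([.526,-.306,.140]);SEAT=np.array([.572,.116,.225]);MY,SY,LEAN=-18.4,-4.2,33
E
python3 - <<'E'
from h import *
P=np.load("top0.npz")["P"];x,y,z=P[...,0],P[...,1],P[...,2]
c=(x>.2)&(x<.5)&(y<-.2)&(y>-.75)&(z>.04)&(z<.5)
n,L,st,ce=cv2.connectedComponentsWithStats(c.astype(np.uint8))
for i in range(1,n):
    if st[i,4]>5:p=P[L==i];print(st[i],p.min(0).round(3),p.max(0).round(3))
Rt=tool(MY,LEAN);a=Rt.apply([0,0,1]);print(a)
go(BAR+a*(.019-.10),Rt); go(BAR+a*.019,Rt)
E
```

```text
[318 230  35  10 210] [ 0.476 -0.365  0.04 ] [ 0.5   -0.271  0.084]
[394 302  14  10 111] [ 0.277 -0.51   0.041] [ 0.302 -0.483  0.097]
[ 429  304   83   53 2137] [ 0.2   -0.652  0.222] [ 0.306 -0.483  0.5  ]
[ 0.51679492 -0.17191479 -0.83867057]
t 0.1 pos [ 0.2437 -0.5751  0.2219] turn units [-5.18  2.33 -7.88] | shift units with present axes [ 8.296 -4.168  0.355] | with target axes [8.611 2.721 2.184] F [ 0.7 -0.2  0.7] w 0.999 gf 0.0
t 0.1 pos [ 0.2437 -0.5751  0.2219] turn units [-5.18  2.33 -7.88] | shift units with present axes [ 9.318 -3.265  2.45 ] | with target axes [8.611 2.721 4.684] F [ 0.7 -0.2  0.7] w 0.999 gf 0.0
```

Emit:
{"api": "jog_arm", "payload": {"motion": [{"rot":[-0.37,0.166,-0.563],"xyz":[0,0,0],"claw":0.5},{"rot":[-0.37,0.166,-0.563],"xyz":[0,0,0],"claw":0.5},{"rot":[-0.37,0.166,-0.563],"xyz":[0,0,0],"claw":0.5},{"rot":[-0.37,0.166,-0.563],"xyz":[0,0,0],"claw":0.5},{"rot":[-0.37,0.166,-0.563],"xyz":[0,0,0],"claw":0.5},{"rot":[-0.37,0.166,-0.563],"xyz":[0,0,0],"claw":0.5},{"rot":[-0.37,0.166,-0.563],"xyz":[0,0,0],"claw":0.5},{"rot":[-0.37,0.166,-0.563],"xyz":[0,0,0],"claw":0.5},{"rot":[-0.37,0.166,-0.563],"xyz":[0,0,0],"claw":0.5},{"rot":[-0.37,0.166,-0.563],"xyz":[0,0,0],"claw":0.5},{"rot":[-0.37,0.166,-0.563],"xyz":[0,0,0],"claw":0.5},{"rot":[-0.37,0.166,-0.563],"xyz":[0,0,0],"claw":0.5},{"rot":[-0.37,0.166,-0.563],"xyz":[0,0,0],"claw":0.5},{"rot":[-0.37,0.166,-0.563],"xyz":[0,0,0],"claw":0.5},{"rot":[0,0,0],"xyz":[0,0,0],"claw":0.5}]}}

```text
time_s: 1.6
tool_pos: [0.2419, -0.5755, 0.2214]
tcp_rot: [2.14, 1.54, 0.457]
force: [0.4, -0.4, 0.3]
gripper_width: 0.499
gripper_force: 0.0
```

```bash
cat > g.py <<'E'
from h import *
import sys
Rt=tool(MY,LEAN);a=Rt.apply([0,0,1]);go(BAR+a*(.019-float(sys.argv[1])),Rt)
E
python3 g.py 0.1
```

```text
t 1.6 pos [ 0.2419 -0.5755  0.2214] turn units [ 0.01  0.01 -0.01] | shift units with present axes [8.641 2.745 2.187] | with target axes [8.635 2.76  2.193] F [ 0.4 -0.4  0.3] w 0.499 gf 0.0
```

Emit:
{"api": "jog_arm", "payload": {"motion": [{"xyz":[0.616,0.196,0.156],"rot":[0,0,0],"claw":0.5},{"xyz":[0.616,0.196,0.156],"rot":[0,0,0],"claw":0.5},{"xyz":[0.616,0.196,0.156],"rot":[0,0,0],"claw":0.5},{"xyz":[0.616,0.196,0.156],"rot":[0,0,0],"claw":0.5},{"xyz":[0.616,0.196,0.156],"rot":[0,0,0],"claw":0.5},{"xyz":[0.616,0.196,0.156],"rot":[0,0,0],"claw":0.5},{"xyz":[0.616,0.196,0.156],"rot":[0,0,0],"claw":0.5},{"xyz":[0.616,0.196,0.156],"rot":[0,0,0],"claw":0.5},{"xyz":[0.616,0.196,0.156],"rot":[0,0,0],"claw":0.5},{"xyz":[0.616,0.196,0.156],"rot":[0,0,0],"claw":0.5},{"xyz":[0.616,0.196,0.156],"rot":[0,0,0],"claw":0.5},{"xyz":[0.616,0.196,0.156],"rot":[0,0,0],"claw":0.5},{"xyz":[0.616,0.196,0.156],"rot":[0,0,0],"claw":0.5},{"xyz":[0.616,0.196,0.156],"rot":[0,0,0],"claw":0.5},{"xyz":[0,0,0],"rot":[0,0,0],"claw":0.5},{"xyz":[0,0,0],"rot":[0,0,0],"claw":0.5}]}}

```text
time_s: 3.2
tool_pos: [0.4858, -0.2911, 0.209]
tcp_rot: [2.135, 1.545, 0.457]
force: [-0.4, -0.5, -0.4]
gripper_width: 0.497
gripper_force: 0.0
```

```bash
python3 g.py 0.0; python3 -c "
from h import *
f,d,P,c=grab('scene');save('s1.png',f[130:260,230:404],4)"
```

```text
t 3.2 pos [ 0.4858 -0.2911  0.209 ] turn units [0.01 0.   0.03] | shift units with present axes [-0.037 -0.044  2.505] | with target axes [-0.037 -0.041  2.505] F [-0.4 -0.5 -0.4] w 0.497 gf 0.0
```

View pics/s1.png

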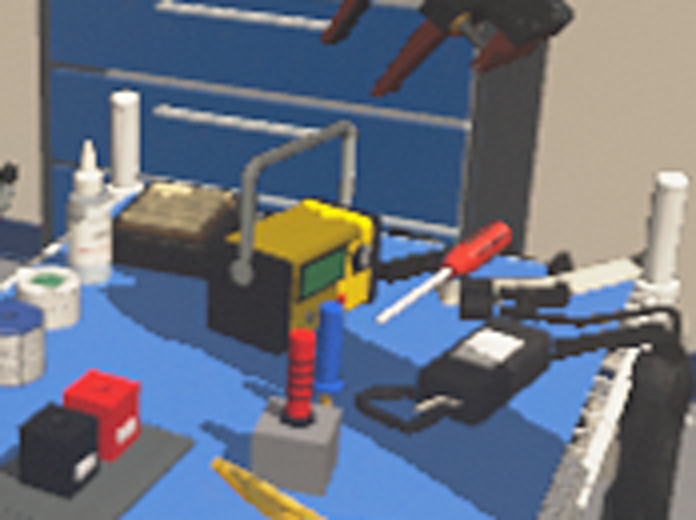

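The view shows the leaned gripper (fingers at (390,85) and (340,30)) above and in front of the bar at (300,145), with the path free. I advance along the tool axis and close.

Emit:
{"api": "jog_arm", "payload": {"motion": [{"xyz":[-0.03,-0.04,0.25],"rot":[0,0,0],"claw":0.5},{"xyz":[0,0,0.25],"rot":[0,0,0],"claw":0.5},{"xyz":[0,0,0.25],"rot":[0,0,0],"claw":0.5},{"xyz":[0,0,0.25],"rot":[0,0,0],"claw":0.5},{"xyz":[0,0,0.25],"rot":[0,0,0],"claw":0.5},{"xyz":[0,0,0.25],"rot":[0,0,0],"claw":0.5},{"xyz":[0,0,0.25],"rot":[0,0,0],"claw":0.5},{"xyz":[0,0,0.25],"rot":[0,0,0],"claw":0.5},{"xyz":[0,0,0.25],"rot":[0,0,0],"claw":0.5},{"xyz":[0,0,0.25],"rot":[0,0,0],"claw":0.5},{"xyz":[0,0,0],"rot":[0,0,0],"claw":0.4},{"xyz":[0,0,0],"rot":[0,0,0],"claw":0.3},{"xyz":[0,0,0],"rot":[0,0,0],"claw":0.2}]}}

```text
time_s: 4.55
tool_pos: [0.5307, -0.3097, 0.1332]
tcp_rot: [2.146, 1.55, 0.45]
force: [-0.9, 0.5, 0.0]
gripper_width: 0.268
gripper_force: 0.0
```

```bash
python3 g.py 0.0; python3 -c "
from h import *
f,d,P,c=grab('top');g=f[185:265,290:397];f2,d2,P2,c2=grab('scene');g2=f2[140:220,270:377]
save('t2.png',np.hstack([g,g2]),3.7)"
```

```text
t 4.55 pos [ 0.5307 -0.3097  0.1332] turn units [-0.1  -0.    0.01] | shift units with present axes [ 0.051 -0.022  0.257] | with target axes [ 0.051 -0.025  0.256] F [-0.9  0.5  0. ] w 0.268 gf 0.0
```

View pics/t2.png

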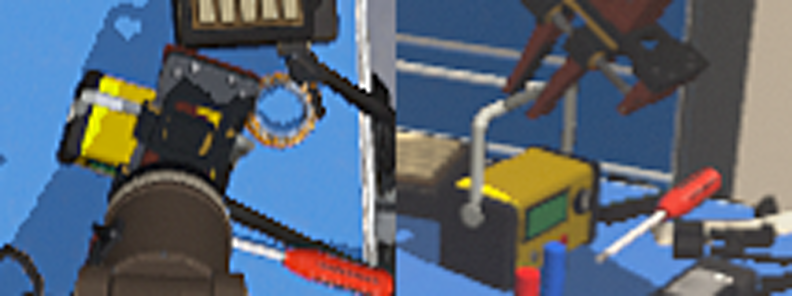

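Fingers straddle the bar near its middle (left half (190,120), right half (525,90)); about 10 mm short in depth. I advance the rest, then close.

Emit:
{"api": "jog_arm", "payload": {"motion": [{"xyz":[0.05,-0.02,0.13],"rot":[-0.1,0,0],"claw":0.27},{"xyz":[0,0,0.13],"rot":[0,0,0],"claw":0.27},{"xyz":[0,0,0],"rot":[0,0,0],"claw":0.27}]}}

```text
time_s: 4.95
tool_pos: [0.5351, -0.3097, 0.1247]
tcp_rot: [2.14, 1.547, 0.453]
force: [0.4, 0.5, 0.3]
gripper_width: 0.268
gripper_force: 0.0
```

```bash
python3 g.py 0.0; python3 -c "
from h import *
s=env.read_state();print(s['q'].round(3),s['qvel'].round(3))"
```

```text
t 4.95 pos [ 0.5351 -0.3097  0.1247] turn units [-0.04  0.    0.02] | shift units with present axes [0.016 0.004 0.02 ] | with target axes [0.016 0.004 0.02 ] F [0.4 0.5 0.3] w 0.268 gf 0.0
[ 0.99   0.365 -0.575  2.177  0.861  0.129 -0.644] [-0.002 -0.01   0.01  -0.002 -0.11   0.001  0.112]
```

Joint 6 sits at its lower limit with this lean, so I fit a quick kinematic model to choose a safer lean for the grasp and the hook.

```bash
cat > kin.py <<'E'
from h import *
from scipy.optimize import least_squares
import itertools
s0=dict(q=[1.10178,.41182,-.01272,1.59692,.00558,1.13433,-.08223],p=[.24365,-.57506,.22191],r=[-3.07735,-.6251,.000577])
def fk(q,k,sg):
    L1,L2,Lt,h,o1,o7=k
    z=lambda a:R.from_euler("z",a);y=lambda a:R.from_euler("y",a)
    A=z(sg[0]*q[0]+o1)*y(q[1]);p=np.array([0,0,h]);A=A*z(sg[1]*q[2]);p=p+A.apply([0,0,L1])
    A=A*y(q[3])*z(sg[2]*q[4]);p=p+A.apply([0,0,L2]);A=A*y(q[5])*z(sg[3]*q[6]+o7);return p+A.apply([0,0,Lt]),A
def fit(data):
    best=None
    for sg in itertools.product((1,-1),repeat=4):
        for o7 in(0,np.pi/2,-np.pi/2,np.pi):
            def f(k):
                o=[]
                for q,p,r in data:
                    P,A=fk(q,k,sg);o+=list(P-p)+list(.3*(A.inv()*R.from_rotvec(r)).as_rotvec())
                return o
            s=least_squares(f,[.45,.45,.3,.3,-2.2 if sg[0]>0 else 0.,o7])
            if best is None or s.cost<best[0]:best=(s.cost,s.x,sg)
    return best
lo=np.array([-2.95,-.29,-1.47,.14,-1.03,.13,-2.86]);hi=np.array([2.95,1.99,1.44,2.54,4.17,1.85,2.86])
E
python3 - <<'E'
from kin import *
s=env.read_state()
c,k,sg=fit([(s0["q"],s0["p"],s0["r"]),(s["q"],s["tool_pos"],s["tcp_rot"])]);print(c,k.round(4),sg)
np.savez("kin.npz",k=k,sg=sg,q=s["q"])
def solve(p,Rt,q0):
    f=lambda q:list((fk(q,k,sg)[0]-p)*10)+list(3*(fk(q,k,sg)[1].inv()*Rt).as_rotvec())+list(.01*(q-q0))
    r=least_squares(f,np.clip(q0,lo+.05,hi-.05),bounds=(lo+.03,hi-.03));P,A=fk(r.x,k,sg)
    return r.x,np.linalg.norm(P-p),np.degrees((A.inv()*Rt).magnitude())
for L in(33,28,25,22):
    q=s["q"]
    for nm,pt,yw in(("bar",BAR,MY),("lift",BAR+[0,0,.13],MY),("mid",[.49,-.1,.27],-10),("front",[.51,.12,.268],SY),("seat",SEAT,SY)):
        Rt=tool(yw,L);q,e,t=solve(np.array(pt)+Rt.apply([0,0,.019]),Rt,q);print(L,nm,q.round(2),round(e*1000,1),round(t,2))
E
```

```text
7.863474315742104e-05 [ 0.5286  0.456   0.3345  0.2663 -0.0715  1.505 ] (-1, -1, -1, -1)
33 bar [ 1.16  0.41 -0.76  2.17  0.96  0.16 -0.71] 0.0 0.0
33 lift [ 1.66  0.39 -1.39  2.05  0.65  0.51 -0.41] 0.0 0.0
33 mid [ 1.06 -0.14 -0.84  2.26 -0.39  0.42  0.34] 0.0 0.0
33 front [ 1.15 -0.26 -1.41  2.2  -0.19  0.43 -0.24] 0.0 0.0
33 seat [ 1.27 -0.26 -1.44  2.24 -0.49  0.34  0.11] 59.1 4.07
28 bar [ 1.17  0.43 -0.8   2.11  0.72  0.3  -0.47] 0.0 0.0
28 lift [ 1.52  0.32 -1.2   1.98  0.41  0.58 -0.2 ] 0.0 0.0
28 mid [ 1.17 -0.11 -0.96  2.2  -0.27  0.53  0.22] 0.0 0.0
28 front [ 0.78  0.01 -1.21  2.14  0.39  0.58 -0.77] 0.0 0.0
28 seat [ 0.47  0.26 -0.96  2.08  0.8   0.59 -1.1 ] 0.0 0.0
25 bar [ 1.17  0.45 -0.83  2.07  0.67  0.38 -0.42] 0.0 0.0
25 lift [ 1.45  0.32 -1.14  1.94  0.38  0.65 -0.17] 0.0 0.0
25 mid [ 1.21 -0.08 -1.02  2.16 -0.18  0.59  0.14] 0.0 0.0
25 front [ 0.71  0.05 -1.15  2.11  0.38  0.65 -0.76] 0.0 0.0
25 seat [ 0.46  0.28 -0.95  2.04  0.71  0.64 -1.01] 0.0 0.0
22 bar [ 1.16  0.47 -0.83  2.04  0.63  0.46 -0.39] 0.0 0.0
22 lift [ 1.39  0.32 -1.08  1.9   0.36  0.72 -0.16] 0.0 0.0
22 mid [ 1.24 -0.04 -1.08  2.12 -0.1   0.66  0.06] 0.0 0.0
22 front [ 0.69  0.09 -1.14  2.07  0.37  0.71 -0.74] 0.0 0.0
22 seat [ 0.46  0.3  -0.96  2.    0.65  0.7  -0.95] 0.0 0.0
```

Emit:
{"api": "jog_arm", "payload": {"motion": [{"xyz":[0,-0.02,0],"rot":[0.5,0,0],"claw":0.27},{"xyz":[0,-0.02,0],"rot":[0.46,0,0],"claw":0.27},{"xyz":[0,0,0],"rot":[0,0,0],"claw":0.27}]}}

```text
time_s: 5.25
tool_pos: [0.535, -0.3095, 0.125]
tcp_rot: [2.215, 1.6, 0.385]
force: [0.8, 1.2, -0.9]
gripper_width: 0.273
gripper_force: 0.0
```

```bash
sed -i 's/LEAN=-18.4,-4.2,33/LEAN=-18.4,-4.2,27/' h.py; python3 g.py 0.0; python3 -c "
from h import *
s=env.read_state();print(s['q'].round(3))"
```

```text
t 5.25 pos [ 0.535  -0.3095  0.125 ] turn units [ 0.01 -0.01  0.01] | shift units with present axes [ 0.013 -0.044  0.031] | with target axes [ 0.013 -0.044  0.031] F [ 0.8  1.2 -0.9] w 0.273 gf 0.0
[ 1.134  0.428 -0.783  2.088  0.743  0.342 -0.507]
```

Emit:
{"api": "jog_arm", "payload": {"motion": [{"xyz":[0.01,-0.04,0.03],"rot":[0,0,0],"claw":0.27},{"xyz":[0,0,0],"rot":[0,0,0],"claw":0.22},{"xyz":[0,0,0],"rot":[0,0,0],"claw":0.17},{"xyz":[0,0,0],"rot":[0,0,0],"claw":0.12},{"xyz":[0,0,0],"rot":[0,0,0],"claw":0.05},{"xyz":[0,0,0],"rot":[0,0,0],"claw":0.0},{"xyz":[0,0,0],"rot":[0,0,0],"claw":0.0},{"xyz":[0,0,0],"rot":[0,0,0],"claw":0.0}]}}

```text
time_s: 6.05
tool_pos: [0.5338, -0.3089, 0.1228]
tcp_rot: [2.213, 1.6, 0.384]
force: [1.6, -0.0, 4.4]
gripper_width: 0.103
gripper_force: 30.0
```

```bash
python3 - <<'E'
from h import *
s,p,A=pose();np.savez("grasp.npz",p=p,A=A.as_rotvec());print(p.round(4),s["gripper_width"],s["gripper_force"],s["force"].round(1))
print("lift dir units/40mm up",A.inv().apply([0,0,1]).round(3))
Rt=tool(MY,LEAN);go(p+[0,0,.13],A)
E
```

```text
[ 0.5338 -0.3089  0.1228] 0.10283406121785417 29.957520961761475 [ 1.6 -0.   4.4]
lift dir units/40mm up [-0.002  0.456 -0.89 ]
t 6.05 pos [ 0.5338 -0.3089  0.1228] turn units [0. 0. 0.] | shift units with present axes [-0.005  1.481 -2.893] | with target axes [-0.005  1.481 -2.893] F [ 1.6 -0.   4.4] w 0.103 gf 30.0
```

Emit:
{"api": "jog_arm", "payload": {"motion": [{"xyz":[0,0.05,-0.1],"rot":[0,0,0],"claw":0},{"xyz":[0,0.1,-0.2],"rot":[0,0,0],"claw":0},{"xyz":[0,0.1,-0.2],"rot":[0,0,0],"claw":0},{"xyz":[0,0.12,-0.23],"rot":[0,0,0],"claw":0},{"xyz":[0,0.12,-0.23],"rot":[0,0,0],"claw":0},{"xyz":[0,0.12,-0.23],"rot":[0,0,0],"claw":0},{"xyz":[0,0.12,-0.23],"rot":[0,0,0],"claw":0},{"xyz":[0,0.12,-0.23],"rot":[0,0,0],"claw":0},{"xyz":[0,0.12,-0.23],"rot":[0,0,0],"claw":0},{"xyz":[0,0.12,-0.23],"rot":[0,0,0],"claw":0},{"xyz":[0,0.12,-0.23],"rot":[0,0,0],"claw":0},{"xyz":[0,0.1,-0.2],"rot":[0,0,0],"claw":0},{"xyz":[0,0.1,-0.2],"rot":[0,0,0],"claw":0},{"xyz":[0,0.09,-0.17],"rot":[0,0,0],"claw":0},{"xyz":[0,0,0],"rot":[0,0,0],"claw":0}]}}

```text
time_s: 7.55
tool_pos: [0.5342, -0.309, 0.2545]
tcp_rot: [2.214, 1.6, 0.383]
force: [1.0, 0.1, -4.4]
gripper_width: 0.108
gripper_force: 29.9
```

```bash
cat > b.py <<'E'
from h import *
import sys
# report shift for bar target given as station-frame offset from seat; bar = TCP - grasp offset
g=np.load("grasp.npz");off=R.from_rotvec(g["A"]).inv().apply(BAR-g["p"])  # bar in tool
dx,dy,dz=map(float,sys.argv[1:4]);yaw=float(sys.argv[4]) if len(sys.argv)>4 else SY
Rt=tool(yaw,LEAN);S=R.from_euler("z",SY,degrees=True);b=SEAT+S.apply([dx,dy,dz])
s,p,A=pose();bp=p+A.apply(off);print("bar in station",S.inv().apply(bp-SEAT).round(4),"z",bp[2].round(4),"off",off.round(4),"q6",s["q"].round(2))
go(b-Rt.apply(off),Rt);print(" up",A.inv().apply([0,0,1]).round(3))
E
python3 b.py -0.07 0 0.043
```

```text
bar in station [-0.0145 -0.4244  0.0467] z 0.2717 off [ 0.0003  0.0005 -0.0191] q6 [ 1.44  0.31 -1.12  1.94  0.43  0.61 -0.21]
t 7.55 pos [ 0.5342 -0.309   0.2545] turn units [ 0.02  1.09 -2.09] | shift units with present axes [10.001 -3.538 -1.733] | with target axes [10.66  -1.271 -0.545] F [ 1.   0.1 -4.4] w 0.108 gf 29.9
 up [-0.002  0.456 -0.89 ]
```

Emit:
{"api": "jog_arm", "payload": {"motion": [{"xyz":[0.15,-0.053,-0.026],"rot":[0,0,0],"claw":0},{"xyz":[0.3,-0.106,-0.052],"rot":[0,0,0],"claw":0},{"xyz":[0.4,-0.142,-0.07],"rot":[0,0,0],"claw":0},{"xyz":[0.4,-0.142,-0.07],"rot":[0,0,0],"claw":0},{"xyz":[0.4,-0.142,-0.07],"rot":[0,0,0],"claw":0},{"xyz":[0.4,-0.142,-0.07],"rot":[0,0,0],"claw":0},{"xyz":[0.4,-0.142,-0.07],"rot":[0,0,0],"claw":0},{"xyz":[0.4,-0.142,-0.07],"rot":[0,0,0],"claw":0},{"xyz":[0.4,-0.142,-0.07],"rot":[0,0,0],"claw":0},{"xyz":[0.4,-0.142,-0.07],"rot":[0,0,0],"claw":0},{"xyz":[0.4,-0.142,-0.07],"rot":[0,0,0],"claw":0},{"xyz":[0.4,-0.142,-0.07],"rot":[0,0,0],"claw":0},{"xyz":[0.3,-0.106,-0.052],"rot":[0,0.1,-0.2],"claw":0},{"xyz":[0.15,-0.053,-0.026],"rot":[0,0.1,-0.2],"claw":0},{"xyz":[0,0,0],"rot":[0,0.15,-0.28],"claw":0},{"xyz":[0,0,0],"rot":[0,0.15,-0.28],"claw":0},{"xyz":[0,0,0],"rot":[0,0.15,-0.28],"claw":0},{"xyz":[0,0,0],"rot":[0,0,0],"claw":0}]}}

```text
time_s: 9.35
tool_pos: [0.5213, -0.0986, 0.2517]
tcp_rot: [2.104, 1.769, 0.425]
force: [-0.3, -0.5, -5.7]
gripper_width: 0.104
gripper_force: 29.9
```

```bash
python3 b.py -0.07 0 0.043
```

```text
bar in station [-0.043  -0.2166  0.0439] z 0.2689 off [ 0.0003  0.0005 -0.0191] q6 [ 1.35  0.07 -1.29  2.12  0.22  0.54 -0.26]
t 9.35 pos [ 0.5213 -0.0986  0.2517] turn units [ 0.    0.43 -0.85] | shift units with present axes [ 5.343 -1.087 -0.529] | with target axes [ 5.436 -0.61  -0.285] F [-0.3 -0.5 -5.7] w 0.104 gf 29.9
 up [-0.     0.454 -0.891]
```

Emit:
{"api": "jog_arm", "payload": {"motion": [{"xyz":[0.15,-0.03,-0.015],"rot":[0,0,0],"claw":0},{"xyz":[0.3,-0.06,-0.03],"rot":[0,0,0],"claw":0},{"xyz":[0.35,-0.07,-0.035],"rot":[0,0,0],"claw":0},{"xyz":[0.35,-0.07,-0.035],"rot":[0,0,0],"claw":0},{"xyz":[0.35,-0.07,-0.035],"rot":[0,0,0],"claw":0},{"xyz":[0.35,-0.07,-0.035],"rot":[0,0,0],"claw":0},{"xyz":[0.35,-0.07,-0.035],"rot":[0,0,0],"claw":0},{"xyz":[0.3,-0.06,-0.03],"rot":[0,0,0],"claw":0},{"xyz":[0.15,-0.03,-0.015],"rot":[0,0,0],"claw":0},{"xyz":[0,0,0],"rot":[0,0,0],"claw":0}]}}

```text
time_s: 10.35
tool_pos: [0.5164, 0.0117, 0.2517]
tcp_rot: [2.103, 1.771, 0.426]
force: [-0.7, 0.2, -4.6]
gripper_width: 0.102
gripper_force: 29.9
```

```bash
python3 b.py -0.07 0 0.043
```

```text
bar in station [-0.056  -0.1071  0.0439] z 0.2689 off [ 0.0003  0.0005 -0.0191] q6 [ 1.14  0.03 -1.35  2.14  0.37  0.58 -0.64]
t 10.35 pos [0.5164 0.0117 0.2517] turn units [ 0.01  0.42 -0.83] | shift units with present axes [ 2.65  -0.553 -0.257] | with target axes [ 2.696 -0.321 -0.138] F [-0.7  0.2 -4.6] w 0.102 gf 29.9
 up [ 0.     0.455 -0.891]
```

Emit:
{"api": "jog_arm", "payload": {"motion": [{"xyz":[0.15,-0.03,-0.015],"rot":[0,0,0],"claw":0},{"xyz":[0.25,-0.05,-0.025],"rot":[0,0,0],"claw":0},{"xyz":[0.3,-0.06,-0.03],"rot":[0,0,0],"claw":0},{"xyz":[0.3,-0.06,-0.03],"rot":[0,0,0],"claw":0},{"xyz":[0.3,-0.06,-0.03],"rot":[0,0,0],"claw":0},{"xyz":[0.3,-0.06,-0.03],"rot":[0,0,0],"claw":0},{"xyz":[0.3,-0.06,-0.03],"rot":[0,0,0],"claw":0},{"xyz":[0.3,-0.06,-0.03],"rot":[0,0,0],"claw":0},{"xyz":[0.25,-0.05,-0.025],"rot":[0,0,0],"claw":0},{"xyz":[0.15,-0.03,-0.015],"rot":[0,0.07,-0.13],"claw":0},{"xyz":[0,0,0],"rot":[0,0.12,-0.23],"claw":0},{"xyz":[0,0,0],"rot":[0,0.12,-0.23],"claw":0},{"xyz":[0,0,0],"rot":[0,0.12,-0.23],"claw":0},{"xyz":[0,0,0],"rot":[0,0,0],"claw":0},{"xyz":[0,0,0],"rot":[0,0,0],"claw":0}]}}

```text
time_s: 11.85
tool_pos: [0.5115, 0.1158, 0.2514]
tcp_rot: [2.027, 1.875, 0.451]
force: [0.2, 0.6, -4.9]
gripper_width: 0.108
gripper_force: 29.9
```

```bash
python3 b.py -0.045 0 0.043; python3 - <<'E'
from h import *
f,d,P,c=grab('top');np.savez('t3.npz',f=f,P=P);f2,d2,P2,c2=grab('scene');np.savez('s3.npz',f=f2,P=P2)
save('s3.png',np.hstack([f[130:260,120:250],f2[130:260,150:280]]),3)
E
```

```text
bar in station [-0.0685 -0.0044  0.0436] z 0.2686 off [ 0.0003  0.0005 -0.0191] q6 [ 0.85  0.12 -1.37  2.11  0.6   0.68 -0.98]
t 11.85 pos [0.5115 0.1158 0.2514] turn units [ 0.    0.01 -0.04] | shift units with present axes [0.113 0.517 0.28 ] | with target axes [0.11  0.518 0.28 ] F [ 0.2  0.6 -4.9] w 0.108 gf 29.9
 up [ 0.001  0.454 -0.891]
```

View pics/s3.png

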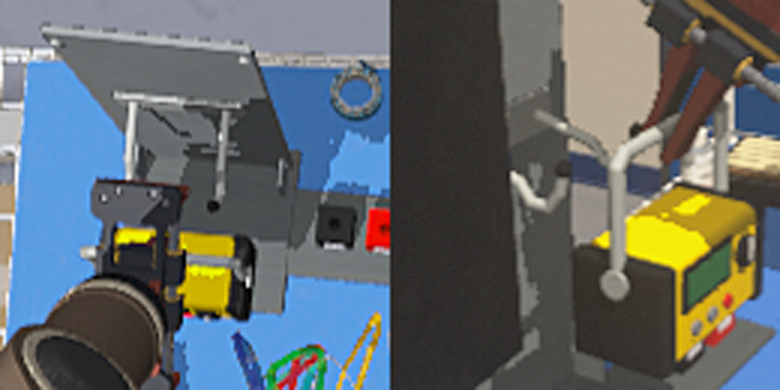

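Meter hangs upright in the grip, in front of the hooks: left half, bar ends at (90,255) and (250,275); right half, hook tip at (563,170) and bar at (650,140). I check numerically where meter and bar actually are in the station frame.

```bash
python3 - <<'E'
from h import *
S=R.from_euler("z",SY,degrees=True)
for n in("t3","s3"):
    q=np.load(n+".npz");P=q["P"];f=q["f"];Q=S.inv().apply(P.reshape(-1,3)-SEAT).reshape(P.shape)
    H=cv2.cvtColor(f,cv2.COLOR_RGB2HSV);x,y,z=Q[...,0],Q[...,1],Q[...,2]
    near=(x>-.13)&(x<-.02)&(abs(y)<.1)
    yel=near&(H[...,0]>20)&(H[...,0]<34)&(H[...,1]>150)
    p=Q[yel&(z>-.04)&(z<-.005)]; print(n,"yellow top",len(p),np.percentile(p,[2,50,98],axis=0).round(4).tolist())
    # top plane fit
    pl=p[abs(p[:,2]-np.median(p[:,2]))<.006]; c=np.linalg.lstsq(np.c_[pl[:,:2],np.ones(len(pl))],pl[:,2],rcond=None)[0]; print("  slopes",c.round(3))
    m=near&(H[...,1]<70)&(H[...,2]>90)&(z>-.02)&(z<.06)
    for lo,hi in((-.08,-.045),(.045,.08)):
        k=Q[m&(y>lo)&(y<hi)]
        if len(k)>5: print("  bar side",lo,len(k),np.percentile(k,[5,50,95],axis=0).round(4).tolist())
    k=near&(z<.01)&(z>-.12);p=Q[k]; print("  body ext y",np.percentile(p[:,1],[1,99]).round(4))
E
```

```text
t3 yellow top 390 [[-0.1019, -0.0552, -0.0296], [-0.0713, -0.0315, -0.0239], [-0.0379, 0.0446, -0.0182]]
  slopes [ 0.01   0.002 -0.023]
  bar side -0.08 46 [[-0.0742, -0.07, -0.0014], [-0.0701, -0.0623, 0.044], [-0.0654, -0.0461, 0.0499]]
  bar side 0.045 22 [[-0.0754, 0.0472, 0.0111], [-0.0723, 0.0526, 0.0447], [-0.0667, 0.0581, 0.0503]]
  body ext y [-0.0709  0.0479]
s3 yellow top 849 [[-0.1031, -0.0526, -0.0352], [-0.0802, -0.0018, -0.0212], [-0.0435, 0.0507, -0.0195]]
  slopes [ 0.041  0.013 -0.018]
  bar side -0.08 147 [[-0.0738, -0.0661, -0.0185], [-0.0712, -0.0623, 0.0104], [-0.0648, -0.0589, 0.0385]]
  bar side 0.045 226 [[-0.0757, 0.0511, -0.0181], [-0.0727, 0.0611, 0.0219], [-0.0669, 0.0639, 0.0481]]
  body ext y [-0.0634  0.0644]
```

Emit:
{"api": "jog_arm", "payload": {"motion": [{"xyz":[0.03,0.06,0.03],"rot":[0,0,0],"claw":0},{"xyz":[0.03,0.13,0.065],"rot":[0,0,0],"claw":0},{"xyz":[0,0.13,0.066],"rot":[0,0,0],"claw":0},{"xyz":[0,0.13,0.066],"rot":[0,0,0],"claw":0},{"xyz":[0,0.13,0.066],"rot":[0,0,0],"claw":0},{"xyz":[0,0.13,0.066],"rot":[0,0,0],"claw":0},{"xyz":[0,0.13,0.066],"rot":[0,0,0],"claw":0},{"xyz":[0,0.13,0.066],"rot":[0,0,0],"claw":0},{"xyz":[0,0.07,0.035],"rot":[0,0,0],"claw":0},{"xyz":[0,0,0],"rot":[0,0,0],"claw":0}]}}

```text
time_s: 12.95
tool_pos: [0.5584, 0.1155, 0.2515]
tcp_rot: [2.026, 1.877, 0.452]
force: [0.4, 0.3, -5.0]
gripper_width: 0.104
gripper_force: 29.9
```

```bash
python3 b.py 0.002 -0.0025 0.043
```

```text
bar in station [-0.0217 -0.0013  0.0437] z 0.2687 off [ 0.0003  0.0005 -0.0191] q6 [ 0.69  0.25 -1.25  2.03  0.75  0.76 -1.07]
t 12.95 pos [0.5584 0.1155 0.2515] turn units [ 0.   -0.   -0.03] | shift units with present axes [-0.029  0.521  0.285] | with target axes [-0.031  0.521  0.285] F [ 0.4  0.3 -5. ] w 0.104 gf 29.9
 up [ 0.002  0.454 -0.891]
```

Emit:
{"api": "jog_arm", "payload": {"motion": [{"xyz":[-0.01,0.1,0.055],"rot":[0,0,0],"claw":0},{"xyz":[-0.01,0.12,0.065],"rot":[0,0,0],"claw":0},{"xyz":[0,0.12,0.065],"rot":[0,0,0],"claw":0},{"xyz":[0,0.12,0.065],"rot":[0,0,0],"claw":0},{"xyz":[0,0.06,0.035],"rot":[0,0,0],"claw":0},{"xyz":[0,0,0],"rot":[0,0,0],"claw":0},{"xyz":[0,-0.04,0.08],"rot":[0,0,0],"claw":0},{"xyz":[0,-0.06,0.12],"rot":[0,0,0],"claw":0},{"xyz":[0,-0.06,0.12],"rot":[0,0,0],"claw":0},{"xyz":[0,-0.06,0.12],"rot":[0,0,0],"claw":0},{"xyz":[0,-0.06,0.12],"rot":[0,0,0],"claw":0},{"xyz":[0,-0.06,0.12],"rot":[0,0,0],"claw":0},{"xyz":[0,-0.05,0.1],"rot":[0,0,0],"claw":0},{"xyz":[0,-0.03,0.06],"rot":[0,0,0],"claw":0},{"xyz":[0,0,0],"rot":[0,0,0],"claw":0}]}}

```text
time_s: 14.45
tool_pos: [0.5818, 0.1129, 0.2128]
tcp_rot: [2.026, 1.877, 0.452]
force: [-0.2, -0.7, -5.6]
gripper_width: 0.105
gripper_force: 29.9
```

```bash
python3 b.py 0.002 -0.0025 0.0; python3 - <<'E'
from h import *
f,d,P,c=grab('top');np.savez('t4.npz',f=f,P=P);f2,d2,P2,c2=grab('scene');np.savez('s4.npz',f=f2,P=P2)
save('s4.png',np.hstack([f[130:230,130:230],f2[130:230,170:270]]),3.9)
E
```

```text
bar in station [ 0.0018 -0.0021  0.005 ] z 0.23 off [ 0.0003  0.0005 -0.0191] q6 [ 0.57  0.34 -1.14  2.04  0.9   0.73 -1.19]
t 14.45 pos [0.5818 0.1129 0.2128] turn units [-0.    0.   -0.03] | shift units with present axes [-0.009 -0.051  0.115] | with target axes [-0.009 -0.051  0.115] F [-0.2 -0.7 -5.6] w 0.105 gf 29.9
 up [ 0.001  0.454 -0.891]
```

View pics/s4.png

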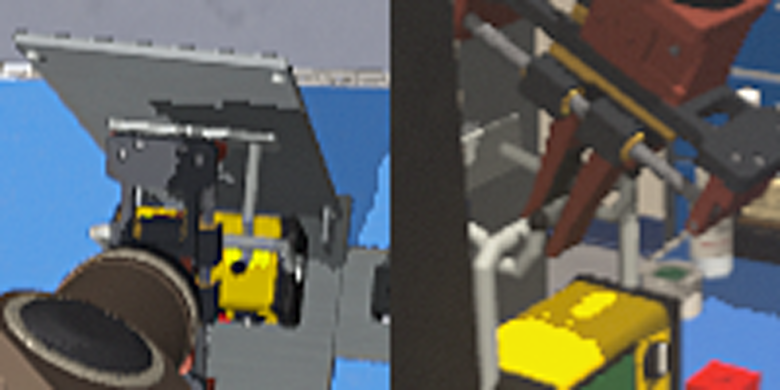

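Left half: right ball (238,267) is in front of the bar (crossing at (255,243)); right half: the bar is behind the hook tip. I lower the last 5 mm.

Emit:
{"api": "jog_arm", "payload": {"motion": [{"xyz":[0,-0.015,0.03],"rot":[0,0,0],"claw":0},{"xyz":[0,-0.015,0.03],"rot":[0,0,0],"claw":0},{"xyz":[0,-0.012,0.025],"rot":[0,0,0],"claw":0},{"xyz":[0,0,0],"rot":[0,0,0],"claw":0}]}}

```text
time_s: 14.95
tool_pos: [0.5819, 0.1128, 0.2093]
tcp_rot: [2.026, 1.877, 0.452]
force: [-0.1, -0.3, -4.4]
gripper_width: 0.104
gripper_force: 29.9
```

```bash
python3 b.py 0.002 -0.0025 -0.001
```

```text
bar in station [ 0.0019 -0.0022  0.0015] z 0.2265 off [ 0.0003  0.0005 -0.0191] q6 [ 0.56  0.35 -1.13  2.04  0.91  0.73 -1.2 ]
t 14.95 pos [0.5819 0.1128 0.2093] turn units [ 0.    0.   -0.03] | shift units with present axes [-0.007 -0.026  0.057] | with target axes [-0.007 -0.026  0.057] F [-0.1 -0.3 -4.4] w 0.104 gf 29.9
 up [ 0.001  0.454 -0.891]
```

Emit:
{"api": "jog_arm", "payload": {"motion": [{"xyz":[0,-0.01,0.025],"rot":[0,0,0],"claw":0},{"xyz":[0,-0.01,0.025],"rot":[0,0,0],"claw":0},{"xyz":[0,0,0],"rot":[0,0,0],"claw":0}]}}

```text
time_s: 15.25
tool_pos: [0.5824, 0.113, 0.2075]
tcp_rot: [2.025, 1.877, 0.453]
force: [-0.2, 0.1, -3.2]
gripper_width: 0.102
gripper_force: 29.9
```

```bash
python3 b.py 0.002 -0.0025 -0.001
```

```text
bar in station [ 0.0023 -0.002  -0.0003] z 0.2247 off [ 0.0003  0.0005 -0.0191] q6 [ 0.56  0.35 -1.13  2.04  0.92  0.73 -1.21]
t 15.25 pos [0.5824 0.113  0.2075] turn units [ 0.01  0.   -0.03] | shift units with present axes [-0.013 -0.016  0.012] | with target axes [-0.013 -0.016  0.012] F [-0.2  0.1 -3.2] w 0.102 gf 29.9
 up [ 0.001  0.455 -0.891]
```

Emit:
{"api": "jog_arm", "payload": {"motion": [{"xyz":[0,-0.012,0.024],"rot":[0,0,0],"claw":0},{"xyz":[0,-0.012,0.024],"rot":[0,0,0],"claw":0},{"xyz":[0,0,0],"rot":[0,0,0],"claw":0}]}}

```text
time_s: 15.55
tool_pos: [0.5827, 0.113, 0.2069]
tcp_rot: [2.023, 1.875, 0.453]
force: [-10.7, -4.3, 13.8]
gripper_width: 0.108
gripper_force: 29.9
```

Emit:
{"api": "jog_arm", "payload": {"motion": [{"xyz":[0,-0.01,-0.03],"rot":[0,0,0],"claw":0},{"xyz":[0,0,0],"rot":[0,0,0],"claw":0.14},{"xyz":[0,0,0],"rot":[0,0,0],"claw":0.17},{"xyz":[0,0,0],"rot":[0,0,0],"claw":0.2},{"xyz":[0,0,0],"rot":[0,0,0],"claw":0.25},{"xyz":[0,0,0],"rot":[0,0,0],"claw":0.3},{"xyz":[0,0,0],"rot":[0,0,0],"claw":0.35},{"xyz":[0,0,0],"rot":[0,0,0],"claw":0.35},{"xyz":[0,0,0],"rot":[0,0,0],"claw":0.35}]}}

```text
time_s: 16.45
tool_pos: [0.5813, 0.113, 0.2061]
tcp_rot: [2.025, 1.877, 0.452]
force: [0.6, 0.0, 0.2]
gripper_width: 0.351
gripper_force: 0.0
```

```bash
cat > hang.py <<'E'
from h import *
import sys
S=R.from_euler("z",SY,degrees=True)
for n in("top","scene"):
    f,d,P,c=grab(n);np.savez(n+"_l.npz",f=f,P=P);Q=S.inv().apply(P.reshape(-1,3)-SEAT).reshape(P.shape)
    H=cv2.cvtColor(f,cv2.COLOR_RGB2HSV);x,y,z=Q[...,0],Q[...,1],Q[...,2]
    near=(x>-.1)&(x<.06)&(abs(y)<.1)
    yel=near&(H[...,0]>20)&(H[...,0]<34)&(H[...,1]>150)
    p=Q[yel&(z>-.08)&(z<-.04)]; print(n,"yellow top",len(p),np.percentile(p,[2,50,98],axis=0).round(4).tolist())
    pl=p[abs(p[:,2]-np.median(p[:,2]))<.006]; print("  slopes",np.linalg.lstsq(np.c_[pl[:,:2],np.ones(len(pl))],pl[:,2],rcond=None)[0].round(3))
    m=near&(H[...,1]<70)&(H[...,2]>90)&(z>-.02)&(z<.02)
    for lo,hi in((-.08,-.048),(.048,.08)):
        k=Q[m&(y>lo)&(y<hi)]
        if len(k)>5: print("  bar side",lo,len(k),np.percentile(k,[5,50,95],axis=0).round(4).tolist())
E
python3 hang.py; python3 b.py 0 0 0
```

```text
top yellow top 270 [[-0.0317, -0.0544, -0.076], [-0.0102, -0.0363, -0.0676], [0.0317, -0.0111, -0.0627]]
  slopes [ 0.002 -0.015 -0.068]
  bar side -0.08 26 [[-0.0019, -0.0666, -0.0077], [0.0017, -0.0597, -0.0001], [0.0056, -0.0492, 0.0063]]
  bar side 0.048 21 [[-0.0056, 0.0497, -0.0085], [-0.0016, 0.0554, -0.0008], [0.0039, 0.0611, 0.0053]]
scene yellow top 806 [[-0.033, -0.0514, -0.0772], [-0.0098, -0.0017, -0.0652], [0.0274, 0.0509, -0.0636]]
  slopes [ 0.037  0.004 -0.065]
  bar side -0.08 6 [[-0.0037, -0.0641, -0.0189], [-0.0027, -0.0615, -0.0177], [-0.0006, -0.0586, -0.014]]
  bar side 0.048 90 [[-0.0055, 0.0512, -0.0182], [-0.0031, 0.0608, -0.0043], [0.0017, 0.0658, 0.0053]]
bar in station [ 0.0013 -0.0022 -0.0017] z 0.2233 off [ 0.0003  0.0005 -0.0191] q6 [ 0.55  0.35 -1.13  2.05  0.92  0.72 -1.21]
t 16.55 pos [0.5813 0.1129 0.2061] turn units [ 0.    0.   -0.03] | shift units with present axes [ 0.054 -0.009 -0.053] | with target axes [ 0.054 -0.009 -0.053] F [1.  0.6 0.6] w 0.349 gf 0.0
 up [ 0.001  0.454 -0.891]
```

Meter is on both hooks: bar at seat height within 1 mm, level, grip force 0. I retract along the tool axis.

Emit:
{"api": "jog_arm", "payload": {"motion": [{"xyz":[0,0,-0.15],"rot":[0,0,0],"claw":0.35},{"xyz":[0,0,-0.25],"rot":[0,0,0],"claw":0.35},{"xyz":[0,0,-0.3],"rot":[0,0,0],"claw":0.35},{"xyz":[0,0,-0.4],"rot":[0,0,0],"claw":0.35},{"xyz":[0,0,-0.4],"rot":[0,0,0],"claw":0.35},{"xyz":[0,0,-0.4],"rot":[0,0,0],"claw":0.35},{"xyz":[0,0,-0.4],"rot":[0,0,0],"claw":0.35},{"xyz":[0,0,-0.4],"rot":[0,0,0],"claw":0.35},{"xyz":[0,0,-0.3],"rot":[0,0,0],"claw":0.35},{"xyz":[0,0,0],"rot":[0,0,0],"claw":0.6}]}}

```text
time_s: 17.55
tool_pos: [0.5271, 0.1175, 0.3145]
tcp_rot: [2.022, 1.874, 0.452]
force: [-0.4, -0.2, -0.6]
gripper_width: 0.404
gripper_force: 0.0
```

```bash
cat > t.py <<'E'
from h import *
import sys
x,y,z,yaw=map(float,sys.argv[1:5]);Rt=tool(yaw,0);go(np.array([x,y,z]),Rt);print(env.read_state()["q"].round(2))
E
python3 t.py .4485 -.0945 .2 -4.2; python3 hang.py
```

```text
t 17.55 pos [0.5271 0.1175 0.3145] turn units [ 4.54  0.02 -0.03] | shift units with present axes [-5.43  -2.696  1.841] | with target axes [-5.429 -1.572  2.863] F [-0.4 -0.2 -0.6] w 0.404 gf 0.0
[ 1.01  0.01 -1.42  1.99  0.33  0.75 -0.68]
top yellow top 454 [[-0.0318, -0.0539, -0.0739], [-0.0076, -0.0181, -0.0678], [0.0315, 0.0165, -0.0624]]
  slopes [ 0.006 -0.018 -0.068]
  bar side -0.08 25 [[-0.002, -0.0664, -0.0053], [0.0015, -0.0575, 0.0014], [0.0056, -0.0492, 0.0052]]
scene yellow top 806 [[-0.0332, -0.0518, -0.0771], [-0.0101, -0.0012, -0.0653], [0.0277, 0.0509, -0.0637]]
  slopes [ 0.04   0.005 -0.065]
  bar side -0.08 24 [[-0.0041, -0.0648, -0.0191], [-0.0014, -0.0591, -0.0082], [0.0017, -0.0493, 0.0062]]
  bar side 0.048 88 [[-0.0052, 0.0505, -0.0179], [-0.0031, 0.0606, -0.0041], [0.0021, 0.0654, 0.0051]]
```

Emit:
{"api": "jog_arm", "payload": {"motion": [{"xyz":[-0.2,-0.17,0],"rot":[0.2,0,0],"claw":0.6},{"xyz":[-0.34,-0.17,0.05],"rot":[0.3,0,0],"claw":0.6},{"xyz":[-0.34,-0.17,0.1],"rot":[0.3,0,0],"claw":0.6},{"xyz":[-0.34,-0.17,0.1],"rot":[0.3,0,0],"claw":0.6},{"xyz":[-0.34,-0.15,0.1],"rot":[0.3,0,0],"claw":0.6}]}}

```text
time_s: 18.15
tool_pos: [0.4967, 0.0559, 0.2854]
tcp_rot: [2.119, 1.964, 0.32]
force: [0.5, 0.1, 0.7]
gripper_width: 0.601
gripper_force: 0.0
```

```bash
python3 t.py .4485 -.0945 .2 -4.2
```

```text
t 18.15 pos [0.4967 0.0559 0.2854] turn units [ 3.07 -0.01 -0.02] | shift units with present axes [-3.844 -1.545  1.731] | with target axes [-3.839 -0.927  2.136] F [0.5 0.1 0.7] w 0.601 gf 0.0
[ 1.08  0.04 -1.35  2.    0.19  0.84 -0.44]
```

Emit:
{"api": "jog_arm", "payload": {"motion": [{"xyz":[-0.35,-0.13,0.16],"rot":[0.28,0,0],"claw":0.6},{"xyz":[-0.35,-0.12,0.17],"rot":[0.28,0,0],"claw":0.6},{"xyz":[-0.35,-0.12,0.17],"rot":[0.28,0,0],"claw":0.6},{"xyz":[-0.35,-0.12,0.18],"rot":[0.28,0,0],"claw":0.6},{"xyz":[-0.35,-0.12,0.18],"rot":[0.28,0,0],"claw":0.6},{"xyz":[-0.35,-0.11,0.18],"rot":[0.28,0,0],"claw":0.6},{"xyz":[-0.35,-0.1,0.18],"rot":[0.28,0,0],"claw":0.6},{"xyz":[-0.35,-0.1,0.18],"rot":[0.28,0,0],"claw":0.6},{"xyz":[-0.35,-0.1,0.18],"rot":[0.28,0,0],"claw":0.6},{"xyz":[-0.35,-0.1,0.18],"rot":[0.28,0,0],"claw":0.6},{"xyz":[-0.34,-0.1,0.18],"rot":[0.28,0,0],"claw":0.6},{"xyz":[0,0,0],"rot":[0,0,0],"claw":0.6}]}}

```text
time_s: 19.35
tool_pos: [0.451, -0.0959, 0.2]
tcp_rot: [-2.306, -2.131, -0.001]
force: [0.1, -0.1, -0.2]
gripper_width: 0.599
gripper_force: 0.0
```

```bash
python3 t.py .4485 -.0945 .13 -4.2
```

```text
t 19.35 pos [ 0.451  -0.0959  0.2   ] turn units [-0.01 -0.02 -0.05] | shift units with present axes [ 0.027 -0.063  1.75 ] | with target axes [ 0.03  -0.064  1.75 ] F [ 0.1 -0.1 -0.2] w 0.599 gf 0.0
[ 1.07  0.36 -1.16  1.95  0.38  1.07 -0.34]
```

Emit:
{"api": "jog_arm", "payload": {"motion": [{"xyz":[0.03,-0.06,0.15],"rot":[0,0,-0.05],"claw":0.6},{"xyz":[0,0,0.3],"rot":[0,0,0],"claw":0.6},{"xyz":[0,0,0.35],"rot":[0,0,0],"claw":0.6},{"xyz":[0,0,0.35],"rot":[0,0,0],"claw":0.6},{"xyz":[0,0,0.35],"rot":[0,0,0],"claw":0.6},{"xyz":[0,0,0.3],"rot":[0,0,0],"claw":0.6},{"xyz":[0,0,0.2],"rot":[0,0,0],"claw":0.6},{"xyz":[0,0,0],"rot":[0,0,0],"claw":0.6}]}}

```text
time_s: 20.15
tool_pos: [0.4489, -0.0921, 0.1201]
tcp_rot: [-2.298, -2.142, -0.003]
force: [0.1, 0.1, 0.4]
gripper_width: 0.597
gripper_force: 0.0
```

```bash
python3 t.py .4485 -.0945 .06 -4.2; python3 - <<'E'
from h import *
f,d,P,c=grab('scene');f2,d,P2,c=grab('top');np.savez('p5.npz',f=f,P=P);save('s5.png',np.hstack([f[175:255,255:355],f2[200:280,210:310]]),3.9)
E
```

```text
t 20.15 pos [ 0.4489 -0.0921  0.1201] turn units [ 0.01 -0.02  0.03] | shift units with present axes [-0.064 -0.007  1.502] | with target axes [-0.061 -0.005  1.502] F [0.1 0.1 0.4] w 0.597 gf 0.0
[ 0.95  0.47 -1.06  2.05  0.51  0.92 -0.46]
```

View pics/s5.png

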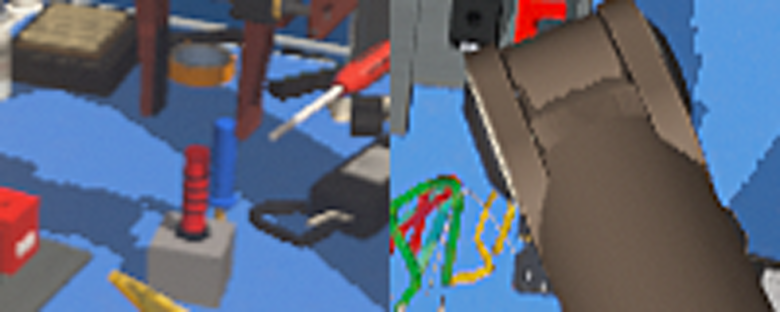

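Fingers at (150,110) and (250,135) straddle the red probe (195,150), and the blue one (222,160) lies behind them. I descend and close.

Emit:
{"api": "jog_arm", "payload": {"motion": [{"xyz":[-0.06,0,0.15],"rot":[0,0,0],"claw":0.6},{"xyz":[0,0,0.25],"rot":[0,0,0],"claw":0.6},{"xyz":[0,0,0.3],"rot":[0,0,0],"claw":0.6},{"xyz":[0,0,0.3],"rot":[0,0,0],"claw":0.6},{"xyz":[0,0,0.3],"rot":[0,0,0],"claw":0.6},{"xyz":[0,0,0.2],"rot":[0,0,0],"claw":0.6},{"xyz":[0,0,0],"rot":[0,0,0],"claw":0.5},{"xyz":[0,0,0],"rot":[0,0,0],"claw":0.35}]}}

```text
time_s: 21.05
tool_pos: [0.4495, -0.0944, 0.0611]
tcp_rot: [2.298, 2.142, 0.004]
force: [0.0, 1.2, 1.3]
gripper_width: 0.458
gripper_force: 0.0
```

```bash
python3 t.py .4485 -.0945 .06 -4.2
```

```text
t 21.05 pos [ 0.4495 -0.0944  0.0611] turn units [ 0.02 -0.01  0.03] | shift units with present axes [-0.005 -0.026  0.029] | with target axes [-0.005 -0.025  0.029] F [0.  1.2 1.3] w 0.458 gf 0.0
[ 0.87  0.55 -0.97  2.1   0.63  0.81 -0.56]
```

Emit:
{"api": "jog_arm", "payload": {"motion": [{"xyz":[0,-0.02,0.02],"rot":[0,0,0],"claw":0.3},{"xyz":[0,0,0],"rot":[0,0,0],"claw":0.22},{"xyz":[0,0,0],"rot":[0,0,0],"claw":0.15},{"xyz":[0,0,0],"rot":[0,0,0],"claw":0},{"xyz":[0,0,0],"rot":[0,0,0],"claw":0},{"xyz":[0,0,0],"rot":[0,0,0],"claw":0},{"xyz":[0,0,0],"rot":[0,0,0],"claw":0}]}}

```text
time_s: 21.75
tool_pos: [0.4488, -0.0947, 0.0606]
tcp_rot: [2.298, 2.14, 0.004]
force: [0.2, -0.0, 3.3]
gripper_width: 0.174
gripper_force: 30.0
```

```bash
python3 -c "
from h import *
s,p,A=pose();np.savez('pg.npz',p=p,A=A.as_rotvec());print(p,s['force'].round(1))"; python3 t.py .4485 -.0945 .14 -4.2
```

```text
[ 0.4488277  -0.09474467  0.06062241] [ 0.2 -0.   3.3]
t 21.75 pos [ 0.4488 -0.0947  0.0606] turn units [ 0.03 -0.01  0.02] | shift units with present axes [ 0.007 -0.003 -1.984] | with target axes [ 0.006 -0.009 -1.984] F [ 0.2 -0.   3.3] w 0.174 gf 30.0
[ 0.87  0.55 -0.97  2.1   0.63  0.81 -0.56]
```

Emit:
{"api": "jog_arm", "payload": {"motion": [{"xyz":[0,0,-0.1],"rot":[0,0,0],"claw":0},{"xyz":[0,0,-0.15],"rot":[0,0,0],"claw":0},{"xyz":[0,0,-0.2],"rot":[0,0,0],"claw":0},{"xyz":[0,0,-0.25],"rot":[0,0,0],"claw":0},{"xyz":[0,0,-0.25],"rot":[0,0,0],"claw":0},{"xyz":[0,0,-0.25],"rot":[0,0,0],"claw":0},{"xyz":[0,0,-0.25],"rot":[0,0,0],"claw":0},{"xyz":[0,0,-0.25],"rot":[0,0,0],"claw":0},{"xyz":[0,0,-0.15],"rot":[0,0,0],"claw":0},{"xyz":[0,0,0],"rot":[0,0,0],"claw":0}]}}

```text
time_s: 22.75
tool_pos: [0.4489, -0.0949, 0.1353]
tcp_rot: [2.297, 2.139, 0.005]
force: [0.2, 0.5, 0.6]
gripper_width: 0.176
gripper_force: 30.0
```

```bash
cat > v.py <<'E'
from h import *
# measured probe (red grip axis, tip) relative to TCP; both views
s,p,A=pose();print("tcp",p.round(4),"F",s["force"].round(1),"w",round(s["gripper_width"],3),s["q"].round(2))
for n in("scene","top"):
    f,d,P,c=grab(n);np.savez(n+"_l.npz",f=f,P=P);H=cv2.cvtColor(f,cv2.COLOR_RGB2HSV)
    Q=P-p;near=(np.hypot(Q[...,0],Q[...,1])<.035)&(Q[...,2]>-.09)&(Q[...,2]<.04)
    h,sa,v=H[...,0],H[...,1],H[...,2]
    for nm,m in(("red",((h<6)|(h>174))&(sa>150)&(v>100)),("brass",(h>12)&(h<30)&(sa>70)),("dark",v<70)):
        k=Q[near&m]
        if len(k)>3: print(n,nm,len(k),np.percentile(k,[3,50,97],axis=0).round(4).tolist())
E
python3 v.py; python3 t.py .569 -.0640 .1365 -4.2
python3 - <<'E'
from h import *
f=np.load("scene_l.npz")["f"];save("s6.png",f[165:255,235:335],6)
E
```

```text
tcp [ 0.4489 -0.0949  0.1353] F [0.2 0.5 0.6] w 0.176 [ 0.98  0.44 -1.08  2.04  0.49  0.94 -0.43]
scene red 78 [[-0.0057, 0.0021, -0.0136], [-0.0002, 0.0069, 0.0181], [0.007, 0.01, 0.0388]]
scene brass 21 [[-0.0037, 0.0001, -0.0429], [-0.0013, 0.0044, -0.0325], [0.0026, 0.0068, -0.0239]]
scene dark 65 [[-0.0191, -0.0032, -0.018], [-0.0011, 0.0058, 0.018], [0.0099, 0.0109, 0.039]]
t 22.85 pos [ 0.4484 -0.0949  0.1344] turn units [ 0.02 -0.01  0.02] | shift units with present axes [ 0.984  2.953 -0.045] | with target axes [ 0.991  2.951 -0.053] F [ 0.8 -0.  -1. ] w 0.175 gf 30.0
[ 0.98  0.44 -1.08  2.04  0.49  0.94 -0.43]
```

View pics/s6.png

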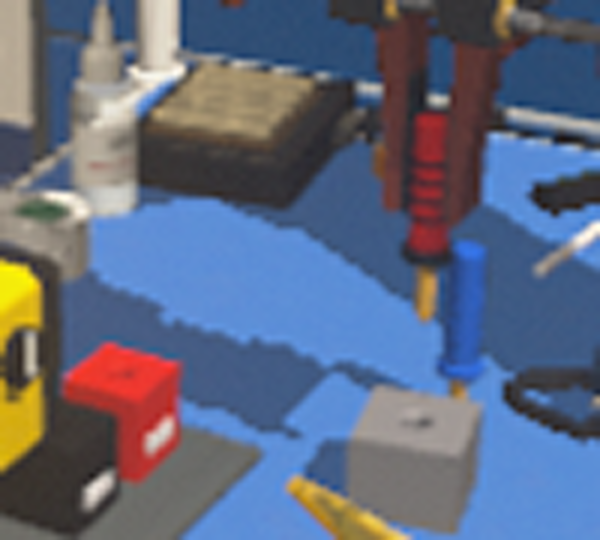

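The probe hangs upright in the grip, tip at (427,318) in the crop; the empty rest hole is at (415,420) and the red terminal hole at (125,375). I measure both holes in the same image so the calibration bias cancels.

```bash
cat > hole.py <<'E'
from h import *
def ray(c,u,v,z):
    K=np.array(c["intrinsics"]);T=np.array(c["pose"]);d=T[:3,:3]@[(u-K[0,2])/K[0,0],-(v-K[1,2])/K[1,1],-1.];o=T[:3,3]
    return o+d*(z-o[2])/d[2]
def cen(f,u,v,r=4,rv=3,ch=None):
    g=(f[...,ch] if ch is not None else cv2.cvtColor(f,cv2.COLOR_RGB2GRAY)).astype(float)
    w=g[v-rv:v+rv+1,u-r:u+r+1];w=np.clip(np.median(w)-.12*np.median(w)-w,0,None);vv,uu=np.mgrid[v-rv:v+rv+1,u-r:u+r+1]
    return (w*uu).sum()/w.sum(),(w*vv).sum()/w.sum(),w.astype(int)
if __name__=="__main__":
    fs=[grab("scene") for _ in range(4)];c=fs[0][3];f=np.mean([x[0] for x in fs],0).astype(np.uint8)
    u,v,w=cen(f,256,227,4,2,0);print(w);print("term",u,v,ray(c,u,v,.048).round(4))
    u,v,w=cen(f,304,235,4,3);print(w);print("rest",u,v,ray(c,u,v,.040).round(4))
    c=env.camera("top")
    # red block top centroid by colour in top view (start picture)
    f0=np.load("top0.npz")["f"];u,v,w=cen(f0,248,205,4,4,0);print(w);print("top term",u,v,ray(c,u,v,.048).round(4))
E
python3 hole.py
```

```text
[[ 0  0  0  0  0  0  0  0  0]
 [ 0  0  0  0  0  0  0  0  0]
 [ 0  0  0  7 23  0  0  0  0]
 [ 0  0  0  0  0  0  0  0  0]
 [ 0  0  0  0  0  0  0  0  0]]
term 255.75706940874036 227.00000000000003 [ 0.5677 -0.0633  0.048 ]
[[ 0  0  0  0  0  0  0  0  0]
 [ 0  0  0  0  0  0  0  0  0]
 [ 0  0  0  0  0  0  0  0  0]
 [ 0  0  5  3 13 40 29  0  0]
 [ 0  0  0  0  0  3  0  0  0]
 [ 0  0  0  0  0  0  0  0  0]
 [ 0  0  0  0  0  0  0  0  0]]
rest 304.9324038867765 235.03464300802705 [ 0.4474 -0.0937  0.04  ]
[[  0   0   0   0   0   0   0   0   0]
 [  0   0   0   0   0   0   0   0   0]
 [  0   0   0   0   0   0   0   0   0]
 [  0   0   0   0  12   0   0   0   0]
 [  0   0   2  93  74  59   0   0   0]
 [  0   0  21 107  65  83   9   0   0]
 [  0   0   0  41  28  17   0   0   0]
 [  0   0   0   0   0   0   0   0   0]
 [  0   0   0   0   0   0   0   0   0]]
top term 247.82031905961378 205.72886391526188 [ 0.5695 -0.0639  0.048 ]
```

Emit:
{"api": "jog_arm", "payload": {"motion": [{"xyz":[0.05,0.15,0],"rot":[0,0,0],"claw":0},{"xyz":[0.1,0.3,0],"rot":[0,0,0],"claw":0},{"xyz":[0.13,0.4,0],"rot":[0,0,0],"claw":0},{"xyz":[0.13,0.4,0],"rot":[0,0,0],"claw":0},{"xyz":[0.13,0.4,0],"rot":[0,0,0],"claw":0},{"xyz":[0.13,0.4,0],"rot":[0,0,0],"claw":0},{"xyz":[0.13,0.4,0],"rot":[0,0,0],"claw":0},{"xyz":[0.1,0.3,0],"rot":[0,0,0],"claw":0},{"xyz":[0.07,0.2,0],"rot":[0,0,0],"claw":0},{"xyz":[0,0,0],"rot":[0,0,0],"claw":0},{"xyz":[0,0,0],"rot":[0,0,0],"claw":0}]}}

```text
time_s: 24.2
tool_pos: [0.5686, -0.0642, 0.1346]
tcp_rot: [2.298, 2.141, 0.003]
force: [0.5, 0.5, -0.5]
gripper_width: 0.176
gripper_force: 30.0
```

```bash
python3 t.py .5692 -.0641 .1 -4.2; python3 v.py
```

```text
t 24.2 pos [ 0.5686 -0.0642  0.1346] turn units [ 0.02 -0.01  0.03] | shift units with present axes [0.002 0.013 0.864] | with target axes [0.003 0.015 0.864] F [ 0.5  0.5 -0.5] w 0.176 gf 30.0
[ 0.72  0.61 -0.98  1.78  0.58  1.07 -0.53]
tcp [ 0.5686 -0.0642  0.1346] F [ 0.5  0.5 -0.5] w 0.176 [ 0.72  0.61 -0.98  1.78  0.58  1.07 -0.53]
scene red 187 [[-0.0167, -0.0125, -0.0893], [-0.0008, 0.0076, -0.0849], [0.0167, 0.0195, 0.0353]]
scene brass 22 [[-0.0187, -0.0098, -0.0437], [-0.0025, 0.0041, -0.0302], [0.002, 0.0075, 0.032]]
scene dark 37 [[-0.0194, -0.0118, -0.018], [0.0017, 0.0072, 0.0084], [0.0089, 0.0118, 0.0388]]
```

Emit:
{"api": "jog_arm", "payload": {"motion": [{"xyz":[0,0.013,0.15],"rot":[0,0,0],"claw":0},{"xyz":[0,0,0.2],"rot":[0,0,0],"claw":0},{"xyz":[0,0,0.2],"rot":[0,0,0],"claw":0},{"xyz":[0,0,0.2],"rot":[0,0,0],"claw":0},{"xyz":[0,0,0.1],"rot":[0,0,0],"claw":0},{"xyz":[0,0,0],"rot":[0,0,0],"claw":0}]}}

```text
time_s: 24.9
tool_pos: [0.5691, -0.0643, 0.0999]
tcp_rot: [-2.298, -2.142, -0.003]
force: [-0.3, -0.1, -0.7]
gripper_width: 0.172
gripper_force: 30.0
```

```bash
python3 t.py .5692 -.0641 .0926 -4.2; python3 v.py|head -1; python3 - <<'E'
from h import *
f=np.load("scene_l.npz")["f"];f2=np.load("top_l.npz")["f"];save("s7.png",np.hstack([f[190:250,225:295],f2[175:235,210:280]]),5.6)
E
```

```text
t 24.9 pos [ 0.5691 -0.0643  0.0999] turn units [ 0.01 -0.01  0.03] | shift units with present axes [0.005 0.002 0.183] | with target axes [0.005 0.002 0.183] F [-0.3 -0.1 -0.7] w 0.172 gf 30.0
[ 0.7   0.65 -0.95  1.81  0.62  1.01 -0.57]
tcp [ 0.5691 -0.0643  0.0999] F [-0.3 -0.1 -0.7] w 0.172 [ 0.7   0.65 -0.95  1.81  0.62  1.01 -0.57]
```

View pics/s7.png

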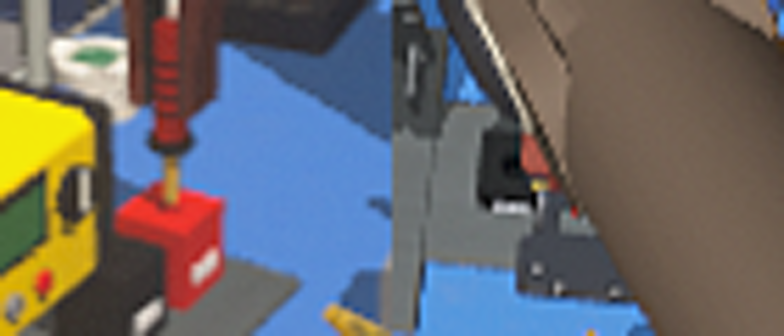

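The pin tip (172,207) is right over the centre of the red block's top, where the hole is. I lower in small steps.

Emit:
{"api": "jog_arm", "payload": {"motion": [{"xyz":[0,0,0.05],"rot":[0,0,0],"claw":0},{"xyz":[0,0,0.05],"rot":[0,0,0],"claw":0},{"xyz":[0,0,0.05],"rot":[0,0,0],"claw":0},{"xyz":[0,0,0.05],"rot":[0,0,0],"claw":0},{"xyz":[0,0,0],"rot":[0,0,0],"claw":0}]}}

```text
time_s: 25.5
tool_pos: [0.5694, -0.0644, 0.0925]
tcp_rot: [2.298, 2.141, 0.003]
force: [0.2, 0.2, -0.6]
gripper_width: 0.179
gripper_force: 30.0
```

No force with the tip about 4 mm below the mouth, so it has entered. I continue.

Emit:
{"api": "jog_arm", "payload": {"motion": [{"xyz":[0,0,0.06],"rot":[0,0,0],"claw":0},{"xyz":[0,0,0.06],"rot":[0,0,0],"claw":0},{"xyz":[0,0,0.06],"rot":[0,0,0],"claw":0},{"xyz":[0,0,0.06],"rot":[0,0,0],"claw":0},{"xyz":[0,0,0.06],"rot":[0,0,0],"claw":0},{"xyz":[0,0,0.06],"rot":[0,0,0],"claw":0},{"xyz":[0,0,0.06],"rot":[0,0,0],"claw":0},{"xyz":[0,0,0.06],"rot":[0,0,0],"claw":0},{"xyz":[0,0,0],"rot":[0,0,0],"claw":0}]}}

```text
time_s: 26.4
tool_pos: [0.5694, -0.0643, 0.0732]
tcp_rot: [2.298, 2.141, 0.003]
force: [0.2, 0.1, -1.0]
gripper_width: 0.176
gripper_force: 30.0
```

Emit:
{"api": "jog_arm", "payload": {"motion": [{"xyz":[0,0,0.04],"rot":[0,0,0],"claw":0},{"xyz":[0,0,0.03],"rot":[0,0,0],"claw":0},{"xyz":[0,0,0.03],"rot":[0,0,0],"claw":0},{"xyz":[0,0,0],"rot":[0,0,0],"claw":0}]}}

```text
time_s: 26.8
tool_pos: [0.5695, -0.0643, 0.0694]
tcp_rot: [2.298, 2.141, 0.004]
force: [-0.5, -0.3, -0.1]
gripper_width: 0.174
gripper_force: 30.0
```

Emit:
{"api": "jog_arm", "payload": {"motion": [{"xyz":[0,0,0.02],"rot":[0,0,0],"claw":0},{"xyz":[0,0,0.02],"rot":[0,0,0],"claw":0},{"xyz":[0,0,0.02],"rot":[0,0,0],"claw":0},{"xyz":[0,0,0],"rot":[0,0,0],"claw":0}]}}

```text
time_s: 27.2
tool_pos: [0.5698, -0.0643, 0.0686]
tcp_rot: [2.297, 2.14, 0.003]
force: [-4.6, -0.7, 13.4]
gripper_width: 0.175
gripper_force: 30.0
```

Seated at the predicted home height (0.0686) with 13 N. I release and retreat upward.

Emit:
{"api": "jog_arm", "payload": {"motion": [{"xyz":[0,0,0],"rot":[0,0,0],"claw":0.2},{"xyz":[0,0,0],"rot":[0,0,0],"claw":0.25},{"xyz":[0,0,0],"rot":[0,0,0],"claw":0.35},{"xyz":[0,0,0],"rot":[0,0,0],"claw":0.5},{"xyz":[0,0,0],"rot":[0,0,0],"claw":0.5},{"xyz":[0,0,-0.1],"rot":[0,0,0],"claw":0.5},{"xyz":[0,0,-0.2],"rot":[0,0,0],"claw":0.5},{"xyz":[0,0,-0.3],"rot":[0,0,0],"claw":0.5},{"xyz":[0,0,-0.4],"rot":[0,0,0],"claw":0.5},{"xyz":[0,0,-0.4],"rot":[0,0,0],"claw":0.5},{"xyz":[0,0,-0.4],"rot":[0,0,0],"claw":0.5},{"xyz":[0,0,-0.4],"rot":[0,0,0],"claw":0.5},{"xyz":[0,0,-0.4],"rot":[0,0,0],"claw":0.5},{"xyz":[0,0,-0.2],"rot":[0,0,0],"claw":0.5},{"xyz":[0,0,0],"rot":[0,0,0],"claw":0.5}]}}

```text
time_s: 28.7
tool_pos: [0.57, -0.0644, 0.1805]
tcp_rot: [2.297, 2.139, 0.006]
force: [-0.6, 0.0, -0.1]
gripper_width: 0.502
gripper_force: 0.0
```

```bash
python3 hang.py; python3 - <<'E'
from h import *
s,p,A=pose();print(p,s["time_s"],s["q"].round(2))
for n in("scene","top"):
    q=np.load(n+"_l.npz");P,f=q["P"],q["f"];H=cv2.cvtColor(f,cv2.COLOR_RGB2HSV);Q=P-[.5692,-.0641,0]
    k=Q[(np.hypot(Q[...,0],Q[...,1])<.02)&(Q[...,2]>.056)&(Q[...,2]<.13)&((H[...,0]<6)|(H[...,0]>174))&(H[...,1]>150)]
    if len(k):print(n,len(k),np.percentile(k,[2,50,98],axis=0).round(4).tolist())
f=np.load("scene_l.npz")["f"];save("s8.png",f[130:260,150:330],4)
E
```

```text
top yellow top 712 [[-0.0319, -0.0531, -0.0749], [-0.0085, -0.0006, -0.0675], [0.0315, 0.0469, -0.0627]]
  slopes [ 0.007 -0.004 -0.067]
  bar side -0.08 34 [[-0.0033, -0.0676, -0.0113], [0.0005, -0.0595, 0.0009], [0.0057, -0.0494, 0.0049]]
  bar side 0.048 22 [[-0.005, 0.0491, -0.0112], [-0.0023, 0.0548, 0.0002], [0.0032, 0.0609, 0.0065]]
scene yellow top 809 [[-0.0333, -0.0512, -0.0768], [-0.0101, -0.0015, -0.0652], [0.0283, 0.0517, -0.0634]]
  slopes [ 0.042  0.006 -0.065]
  bar side -0.08 25 [[-0.0038, -0.0653, -0.019], [-0.002, -0.0605, -0.0117], [0.0037, -0.0502, 0.0054]]
  bar side 0.048 93 [[-0.0054, 0.0511, -0.0181], [-0.0031, 0.0604, -0.0046], [0.0018, 0.0648, 0.0053]]
[ 0.56911421 -0.06461366  0.1788913 ] 28.8 [ 0.75  0.57 -1.02  1.73  0.53  1.14 -0.49]
scene 97 [[-0.0077, 0.0014, 0.0575], [-0.0026, 0.0068, 0.086], [0.0034, 0.0099, 0.11]]
```

View pics/s8.png

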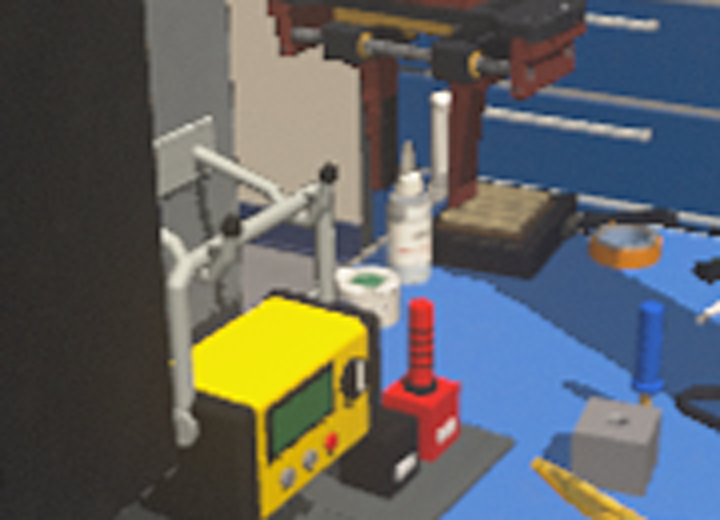

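The meter hangs level on both hooks, with the balls at (232,225) and (328,172) in front of the bar. The red probe stands in the red terminal with its collar on the block top (420,385). The bottle, tin and spool are untouched and the gripper is clear, so I hand in.

```bash
python3 -c "
from workcell import env
print(env.job_done())"
```

```text
the job is handed in; nothing more can be done
None
```

The job is handed in at about 29 s: the meter hangs level on both hooks, the red probe is fully home in the red terminal, and the tin, bottle and spool were left alone; one risk is that joint 6 briefly read 0.129 against its 0.13 limit during the first grasp approach, and I don't know how that was judged.

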